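# Secure a plaster figure in the retouching stand

### The job

Lift the tall standing plaster figure by its chest, carry it slowly and upright under the shelf of the retouching stand and stand it between the two foot pads, on the pencil line, and let go. Then slide the stand's movable foot stop in by its wooden grip until the figure's foot is snug between the two pads, with the figure still standing. Do not disturb the other things on the bench.

Things in the scene. Friction and masses are not known exactly. Their poses are not given: they have to be found in the camera images.
- figure_mid (a point): Tall standing figure of white plaster, 195 mm tall, about 0.34 kg, top-heavy, easily tipped. Round foot 46 mm wide, 22 mm high; slim robe; small crowned head. Point on its axis half-way up (97.5 mm above its underside); z points to the head. Its yaw does not matter.
- figure_chest (a point): Centre of the figure's chest, a straight upright cylinder 50 mm in diameter from 105 to 147 mm above its underside; this point is 126 mm up. The place to grip it, from any side.
- stand: Retouching stand, fixed: plywood board 250 (x) x 320 (y) x 18 mm. Origin under its centre, on the bench; x away from its open front, y left, z up. Flat steel rail across it at x -52 to -32 mm, top 26 mm above the bench. Fixed rubber foot pad: face at y = -35 mm looking to +y, x 0 to 60 mm, top 46 mm above the bench.
- shelf_edge (a point): Middle of the lower front edge of the plywood shelf that hangs over the stand's bay, 275 mm above the bench; from here it runs 75 mm back (+x) and 160 mm to each side, with stock on it up to 328 mm high; posts only at its rear corners. No room for an upright gripper over the bay: lean the tool back to the front, 30 to 40 degrees.
- bay (a point): Centre of the bay of the stand, on the top face of the board (18 mm above the bench), at x = 30, y = 0 mm of the stand; same axes as the stand. A thin pencil line through it runs along y; the figure's axis belongs on this line, anywhere between the two pads.
- stop (a joint): Position of the movable foot stop, m: it slides on the rail to the stand's -y, towards the fixed pad, as this grows (0 to 0.095). The pad faces are 120 mm apart at 0, so snug on the 46 mm foot at about 0.074. It slides stiffly (about 2 N), stays where left, and may push the figure's foot along the board.
- stop_grip (a point): Upright wooden grip of the movable stop, 24 (x) x 20 (y) mm, top 102 mm above the bench; point on its axis 20 mm below the top, at x = -70 mm of the stand, in front of the shelf. Its carriage is below 41 mm. The pad it moves (x 0 to 60 mm of the stand, top 46 mm) has its face 20 mm to -y of this point. Axes as the stand.
- cherub_mid (a point): Small seated plaster figure, 108 mm tall on a block 75 x 70 mm: leave it alone. Point half-way up.
- spray_mid (a point): White plastic bottle, 68 mm in diameter, 165 mm tall: leave it alone. Point half-way up.
- bowl: Black rubber mixing bowl, 104 mm wide, 55 mm high: leave it alone. Origin under its centre.
- spatula: Spatula lying on the bench: leave it alone.
- mallet: Hammer lying on the bench: leave it alone.
Not all that is in view belongs to the job. Leave any purple look-alike of the part that bears figure_mid alone.

How it is judged:
On the way:
1. the figure stands by itself in the bay, upright, with the stop still open (x of figure_mid in the frame of bay between -0.022 and 0.022 m and y of figure_mid in the frame of bay between -0.02 and 0.055 m and z of figure_mid in the frame of bay below 0.101 m and angle between figure_mid's own z axis and vertical below 0.06 rad and contact force between figure and the fingers below 0.1 N and value of joint stop below 0.06 m), for 0.3 s.
At the end, for the whole second after the job is handed in: The figure stands upright (within 0.06 rad) and at rest on the board, its axis within 22 mm of the pencil line, its foot snug between the two pads: less than 3.5 mm of play in all (stop joint above 0.0705) and its axis 0 to 20 mm from the bay centre towards the fixed pad (x of figure_mid in the frame of bay between -0.022 and 0.022 m and y of figure_mid in the frame of bay between -0.02 and 0 m and z of figure_mid in the frame of bay between 0.09 and 0.101 m and angle between figure_mid's own z axis and vertical below 0.06 rad and value of joint stop above 0.0705 m and linear speed of figure below 0.02 m/s); the robot touches nothing.
It fails at once if the figure tips by more than 0.3 rad (angle between figure_mid's own z axis and vertical above 0.3 rad).
It fails at once if the figure is moved or dropped faster than 0.6 m/s (linear speed of figure above 0.6 m/s).
It fails at once if another thing on the bench is shifted by more than 30 mm (distance of any of cherub_mid, spray_mid, bowl, spatula, mallet from where it was at the start of the episode above 0.03 m).
It also fails if it takes over 72 s, if anything falls off the work surface, if the arm or the gripper's body presses on something with over 40 N, if the wrist force passes 120 N, or if a joint passes its speed limit or range.

### The arm

A 7-joint arm with a two-finger parallel gripper is mounted at the origin on the work surface. World frame = base frame: x ahead of the robot, y to its left, z up, the work surface at z = 0. Lengths are in m, angles in rad, forces in N, time in s.
With the tool pointing down it reaches from about 0.425 to 0.925 m from the base axis. Payload 6.8 kg.
Tool frame: the origin (TCP) lies on the centre line of the jaws, within the pads' length; the fingertips stand 25 mm ahead of it and the grasp point (between the pads) lies 6 mm ahead of it; z points along the fingers, y is the line along which they close (so a half turn about z gives the same grasp; the last joint's range is limited). The gripper opens to 85 mm and grips with 20 to 120 N. Pads are 22 mm wide; open, the fingers measure 114 mm over their backs; the gripper's body (76 mm by 85 mm) begins 54 mm behind the grasp point. The pads swing forward as they close: fully open they stand 13 mm farther back than shut.
Start: joints at [1.236, 0.477, 0.022, 1.555, -0.011, 1.109, -0.083], TCP at [0.152, -0.658, 0.256] pointing down, gripper open.
Joint ranges: [-2.96, 2.96], [-0.34, 2.1], [-1.41, 1.46], [0.24, 2.44], [-1.37, 4.51], [0.17, 1.92], [-2.96, 2.96]. Speed limits (rad/s): [2.39, 2.39, 3.14, 3.14, 3.14, 3.14, 3.14].

### API

Orientations are given as a rotation vector (axis times angle).
In Python, from bench import telemetry, grab_frame, job gives the robot as it stands.
- The arm moves only by the tool apply_moves, never from a script. Its argument "rows" is a list of rows, each a list of 2 entries, a list of its own where there are three numbers: the shift along the tool's x, y, z each as a share of 250 mm, from -1 to 1, then the turn, a rotation vector about the tool's x, y, z each as a share of pi rad, from -1 to 1. A call has 1 to 10 rows; each row is the pose to reach, as a shift and turn from the pose commanded when the call began, along the tool's axes at that moment, turning the shorter way round; what a row does not reach only later rows make up. A row lasts 1/8 s, in which the tool goes at most 62.5 mm and 10.7 degrees, less where a joint would pass 70% of its speed; a pose out of reach is approached as far as the arm can. A call with a number of a shift or a turn outside -1 to 1 is refused whole. A call with a gripper value outside its range is refused whole. "jaw" is the gripper's target within -1 to 1 (fully open at 1, half-way at 0, shut at -1), set as the call begins (left out, the last holds). The fingers move at their own pace and stop on an object; "newtons" is the grip in N (left out, the last holds). Time passes only in rows, so rows that repeat a pose let the fingers close. It gives the time, the measured TCP pose, the force, the opening and the grip force at its end, in the units of the state.
- telemetry.get_obs(): the state, without advancing time (a new reading comes with each control period).
- grab_frame(name): name is "scene" or "top" or "wrist"; returns a dict with "frame" (420x560x3 uint8, red, green, blue), "vertical_fov" (degrees; the focal length in pixels is half the picture's height over the tangent of half this angle, whatever the lens; pixels are square), "cx", "cy" (the principal point, pixels), "k1" (the pictures are not rectified: a ray, as slopes to the right and down, at radius r is drawn at 1 + k1 r^2 times it, then the intrinsics apply), "origin" and "attitude" of the camera in the world. Camera axes: x right, y up, looking along -z (the intrinsics and any distortion apply to the point x, -y, -z); pixel columns grow to the right and rows downward; lengths in m; the calibration is good to about 2 mm. A picture is of the moment at which its call begins. There is no depth.
- job.hand_in(): hands the job in; it is judged then, once.
The state is a dict: "clock": time; "joints": joint angles; "qvel": joint speeds; "tau": joint torques, N m; "tcp_pos": TCP position; "orientation": TCP orientation; "contact_force": force on the tool from outside, world axes, zero at the start; "moment": the same for the moment, N m; "grip_width": finger opening in m; "gripper_force": force on a finger pad.
Only numpy, scipy, OpenCV 4.12 (cv2) and the standard library are available. Lean on these libraries where they do the work, as an engineer would, in place of code of your own. Each camera call takes 0.05 s, during which the arm holds its last target. There are 200 camera calls.

## Working session

There is one attempt and no reset: what is moved stays moved. The work goes in short steps, Python scripts to look and compute and a tool call to move; the robot and the scene stay as the last step left them, time stands still between calls to the robot, and variables do not carry over. Pictures are saved under pics/ and viewed, at most 10 in all, crops included, and the job is handed in when it is done.

Besides the shell and the picture viewer there is one more tool, called after "Request:" as name(argument=value, ...), one argument or row to a line, values as JSON. apply_moves: Moves the arm, as the interface text tells. Its arguments: {"type":"object","properties":{"rows":{"type":"array"},"jaw":{"type":"number"},"newtons":{"type":"number"}},"required":["rows"]}

```bash
ls; mkdir -p pics
python3 - <<'E'
from bench import telemetry, grab_frame, job
import cv2, pickle
print(telemetry.get_obs())
for n in ("scene","top"):
    d=grab_frame(n); cv2.imwrite(f"pics/{n}0.png",d["frame"][:,:,::-1]); pickle.dump(d,open(f"{n}0.pkl","wb"))
    print(n,{k:v for k,v in d.items() if k!="frame"})
E
```

```text
pics
{'clock': 0.0, 'joints': array([ 1.23589032,  0.47778607,  0.0223413 ,  1.5564426 , -0.01153712,
        1.10927612, -0.08307015]), 'qvel': array([-3.15334044e-04,  3.51520954e-06, -1.74287552e-04, -8.93402332e-04,
        2.70394757e-04,  1.16633530e-04, -5.52542931e-04]), 'tau': array([-5.88177736e-04, -5.96454656e+01,  1.60799492e+00, -2.81204689e+01,
        1.25565694e-02,  9.27569607e-03, -7.05232225e-06]), 'tcp_pos': array([ 0.15166292, -0.65719108,  0.25533883]), 'orientation': array([-3.11965972e+00, -3.55356259e-01,  4.71806249e-04]), 'contact_force': array([ 0.57956848, -0.54251258,  0.91467548]), 'moment': array([ 5.40976079e-05, -4.32008168e-02, -1.43314355e-02]), 'gripper_force': 0.0, 'grip_width': 0.08537824251187587}
scene {'vertical_fov': 49.83180918920277, 'cx': 282.12929689535173, 'cy': 207.1908833844152, 'k1': -0.12633678506710486, 'origin': array([1.00715848, 0.05219277, 0.9174953 ]), 'attitude': array([0.48333709, 0.45099172, 1.49800933])}
top {'vertical_fov': 42.92777628574737, 'cx': 290.35024424010595, 'cy': 207.70981265346737, 'k1': -0.11099066521632867, 'origin': array([0.40968143, 0.06667501, 1.32861883]), 'attitude': array([ 0.07564378, -0.05426676, -1.58609532])}
```

View pics/scene0.png

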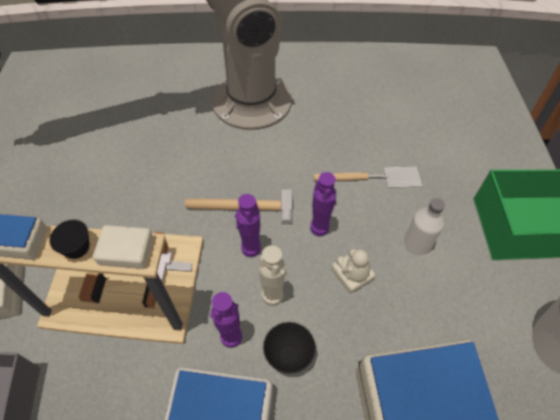

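View pics/top0.png

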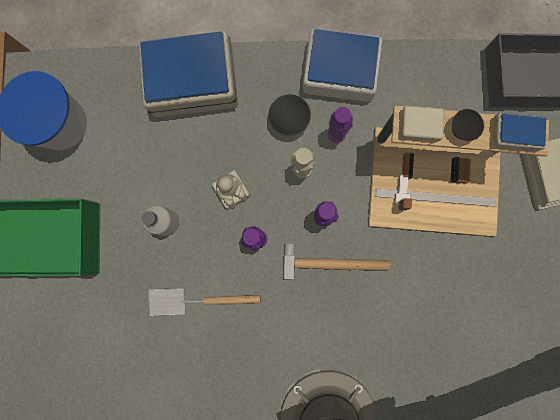

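The white figure stands at about (303,163) in top and (272,277) in scene. The three purple look-alikes are at (342,122), (326,213) and (254,238) in top. Only the white plaster one fits the description. The stand is on the right of the top view, with its front facing the robot. I'll confirm with enlarged crops.

Run:
```python
import cv2,numpy as np
t=cv2.imread("pics/top0.png"); s=cv2.imread("pics/scene0.png")
a=cv2.resize(t[95:245,360:560],None,fx=4,fy=4,interpolation=cv2.INTER_CUBIC)
cv2.imwrite("pics/c1.png",a)
b=cv2.resize(t[130:200,270:340],(400,400),interpolation=cv2.INTER_CUBIC)
c=cv2.resize(s[235:315,230:310],(400,400),interpolation=cv2.INTER_CUBIC)
cv2.imwrite("pics/c2.png",np.hstack([b,c]))
```

```text
(no output)
```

View pics/c1.png

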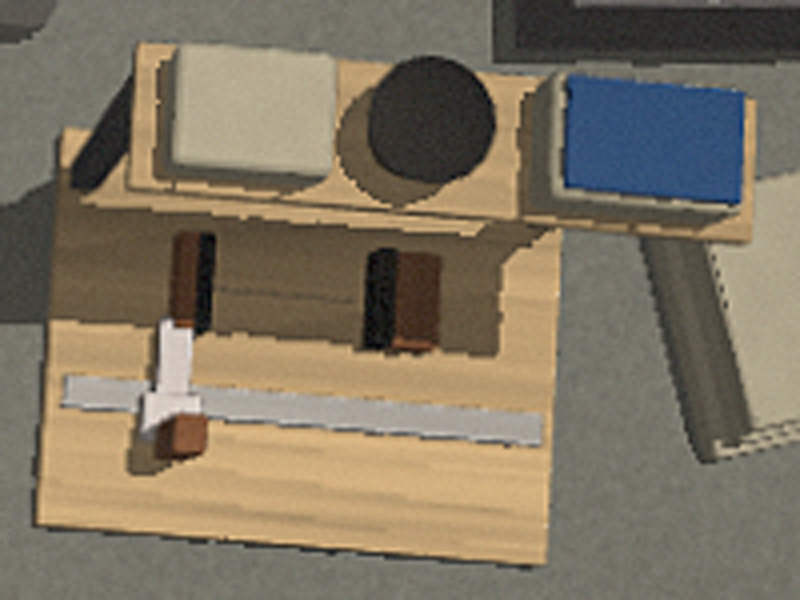

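View pics/c2.png

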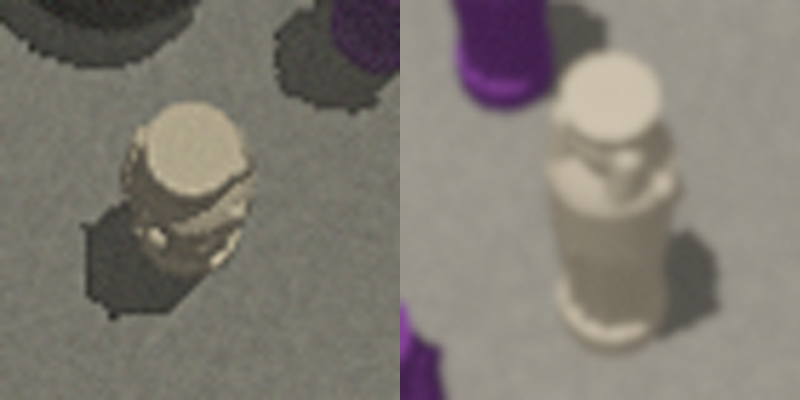

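The top crop shows the board corners at crop pixels (37,525), (547,566) and (62,130). The rail ends are near (63,391) and (541,430), and the pencil line runs from (220,290) to (350,301). The white figure's crown is at (304,156) in top and (272,254) in scene. It has a round foot and is slim and white, so it is the one to grip.

```bash
cat > h.py <<'E'
import numpy as np, pickle, cv2
from scipy.spatial.transform import Rotation as R
from scipy.optimize import least_squares
def K(d):
    f=d["frame"].shape[0]/2/np.tan(np.radians(d["vertical_fov"]/2)); return f
def proj(d,P):
    p=R.from_rotvec(d["attitude"]).inv().apply(np.atleast_2d(P)-d["origin"])
    s=np.c_[p[:,0]/-p[:,2],-p[:,1]/-p[:,2]]; r2=(s**2).sum(1,keepdims=True)
    return s*(1+d["k1"]*r2)*K(d)+[d["cx"],d["cy"]]
def at(d,uv,z):
    m=np.array([[K(d),0,d["cx"]],[0,K(d),d["cy"]],[0,0,1.]])
    s=cv2.undistortPoints(np.array([[uv]],float),m,np.array([d["k1"],0,0,0.]))[0,0]
    # exact refine
    t=least_squares(lambda s:s*(1+d["k1"]*(s@s))*K(d)+[d["cx"],d["cy"]]-np.array(uv),s).x
    r=R.from_rotvec(d["attitude"]).apply([t[0],-t[1],-1]); o=d["origin"]
    return o+r*(z-o[2])/r[2]
E
python3 - <<'E'
from h import *
np.set_printoptions(precision=4,suppress=True)
T=pickle.load(open("top0.pkl","rb"));S=pickle.load(open("scene0.pkl","rb"))
c=lambda u,v:np.array([360+u/4-.4,95+v/4-.4])
pts=[((-125,160,18),c(37,525)),((-125,-160,18),c(547,566)),((125,160,18),c(62,130)),((-42,145,26),None),
 ((30,70,18),None)]
obs=[(np.array(p)/1e3,u) for p,u in pts if u is not None]
def W(q,p): a=q[2]; return np.array([q[0]+np.cos(a)*p[0]-np.sin(a)*p[1],q[1]+np.sin(a)*p[0]+np.cos(a)*p[1],p[2]])
f=least_squares(lambda q:np.concatenate([proj(T,W(q,p))[0]-u for p,u in obs]),[.5,-.2,0])
q=f.x; print("stand",q,"res",f.fun)
for n,p in dict(bay=(.03,0,.018),grip=(-.07,.105,.102),padR=(.03,-.035,.046),lineL=(.03,.085,.018),edgeL=(0.03,.16,.275),railR=(-.042,-.14,.026)).items():
    w=W(q,p); u=proj(T,w)[0]; print(n,w,"top crop",(u-[360,95]+.4)*4,"scene",proj(S,w)[0])
for z in (.195,): print("crown top",at(T,(303.6,155.6),z),"scene",at(S,(271.8,254.2),z))
# two ray intersection height
from scipy.optimize import minimize
X=least_squares(lambda P:np.concatenate([proj(T,P)[0]-(303.6,155.6),proj(S,P)[0]-(271.8,254.2)]),[.6,0,.2]);print("crown 3d",X.x,X.fun)
print("crown dia", np.linalg.norm(at(S,(230+.2*555,254.),.195)-at(S,(230+.2*662,254.),.195)),np.linalg.norm(at(T,(270+.175*143,156),.195)-at(T,(270+.175*243,156),.195)))
for n,u,z in (("foot L/R S",(230+.2*557,235+.2*297),.02),("foot R",(230+.2*666,235+.2*297),.02)): print(n,at(S,u,z))
for n,u in (("purp1",(342,112)),("purp2",(327,206)),("purp3",(252,232))): print(n,at(T,u,.195))
print("purp scene",at(S,(222,299),.195),at(S,(247,201),.195),at(S,(326,180),.195))
for n,u,z in (("cherub",(230,188),.05),("bowl",(289,115),.055),("malletH",(289,262),.02),("malletT",(390,265),.02),("spray",(152,216),.165),("base",(325,415),0),("shelfFL",(360+30.5,95+51),.275)): print(n,at(T,u,z))
E
```

```text
stand [ 0.5785 -0.2792 -0.0947] res [-0.1623  0.4342  0.1131 -0.0103  0.056  -0.443 ]
bay [ 0.6084 -0.282   0.018 ] top crop [307.945  298.2561] scene [117.7788 291.1165]
grip [ 0.5188 -0.168   0.102 ] top crop [156.5153 432.2292] scene [166.2934 235.2422]
padR [ 0.6051 -0.3169  0.046 ] top crop [376.1363 295.8422] scene [ 98.3167 284.2979]
lineL [ 0.6164 -0.1974  0.018 ] top crop [172.7948 287.3312] scene [155.6716 294.4465]
edgeL [ 0.6235 -0.1227  0.275 ] top crop [123.913  194.0809] scene [165.3666 235.8453]
railR [ 0.5235 -0.4146  0.026 ] top crop [527.1715 429.4082] scene [ 66.5501 255.1599]
crown top [0.6154 0.0511 0.195 ] scene [0.6174 0.0533 0.195 ]
crown 3d [0.616  0.0524 0.1923] [-0.6201  0.0002 -0.5225 -0.0026]
crown dia 0.03923578385680317 0.03759935493503413
foot L/R S [0.6238 0.2011 0.02  ]
foot R [0.6252 0.2482 0.02  ]
purp1 [ 0.71  -0.034  0.195]
purp2 [0.5059 0.0032 0.195 ]
purp3 [0.4531 0.1637 0.195 ]
purp scene [ 0.7028 -0.0329  0.195 ] [0.4991 0.0066 0.195 ] [0.4499 0.1653 0.195 ]
cherub [0.5659 0.2283 0.05  ]
bowl [0.7418 0.0829 0.055 ]
malletH [0.3852 0.089  0.02  ]
malletT [ 0.3735 -0.1576  0.02  ]
spray [0.4929 0.3875 0.165 ]
base [0.0069 0.0067 0.    ]
shelfFL [ 0.6176 -0.1224  0.275 ]
```

The figure's crown is at (0.6165, 0.052), and both cameras agree on it. The stand is at (0.5785, -0.279) with yaw -0.095. Purple figures close by mean I should grasp with the tool heading at about -25° and leaned about 48°, so the palm clears the head. I'll write a move planner and go.

```bash
cat >> h.py <<'E'
from bench import telemetry, grab_frame
def ori(phi,th):
    p,t=np.radians(phi),np.radians(th)
    z=np.array([np.cos(p)*np.sin(t),np.sin(p)*np.sin(t),-np.cos(t)]); x=np.array([np.cos(p)*np.cos(t),np.sin(p)*np.cos(t),np.sin(t)])
    return R.from_matrix(np.c_[x,np.cross(z,x),z])
def rel(p0,R0,p,Rt):
    """row (shift/250mm, turn/pi) for target pose"""
    s=R0.inv().apply(np.array(p)-p0)/.25; w=(R0.inv()*Rt).as_rotvec()/np.pi
    n=max(np.linalg.norm(np.array(p)-p0)/.0625, np.degrees(np.linalg.norm(w)*np.pi)/10.7)
    return s.round(3).tolist(),w.round(3).tolist(),"min rows %.1f"%n
def now():
    o=telemetry.get_obs(); return o["tcp_pos"],R.from_rotvec(o["orientation"])
def plan(targets):
    p0,R0=now()
    for p,phi,th in targets: print(*rel(p0,R0,p,ori(phi,th)))
def tcp_for(P,phi,th,d=.011): return np.array(P)-d*ori(phi,th).as_matrix()[:,2]
E
python3 - <<'E'
from h import *
P=np.array([.6165,.052,.135])
g=tcp_for(P,-25,48); pre=tcp_for(P,-25,48,.15)
print(g,pre)
p0,R0=now()
A=((.22,-.52,.42),5,0); B=((.33,-.31,.42),-5,10); C=((.42,-.1,.40),-15,30); D=(pre,-25,48)
q=[A,B,C,D]; cur=(p0,R0)
for t in q:
    print(rel(cur[0],cur[1],t[0],ori(t[1],t[2]))); cur=(np.array(t[0]),ori(t[1],t[2]))
E
```

```text
[0.6090913  0.05545473 0.14236044] [0.51547231 0.09910999 0.23536959]
([0.39, -0.475, -0.657], [-0.001, 0.0, 0.044], 'min rows 3.6')
([0.512, -0.798, 0.0], [-0.005, 0.055, 0.055], 'min rows 3.8')
([0.267, -0.868, 0.128], [-0.019, 0.111, 0.052], 'min rows 3.7')
([-0.188, -0.868, 0.652], [-0.035, 0.1, 0.043], 'min rows 4.4')
```

Request:
apply_moves(
  rows=[
    [[0.39, -0.475, -0.657], [0, 0, 0.044]],
    [[0.39, -0.475, -0.657], [0, 0, 0.044]],
    [[0.39, -0.475, -0.657], [0, 0, 0.044]],
    [[0.39, -0.475, -0.657], [0, 0, 0.044]],
    [[0.39, -0.475, -0.657], [0, 0, 0.044]],
  ],
  jaw=1,
)

```text
clock: 0.72
tcp_pos: [0.2219, -0.5192, 0.4232]
orientation: [3.134, 0.144, 0.004]
contact_force: [0.0, -0.5, -1.0]
grip_width: 0.0852
gripper_force: 0.0
```

Request:
apply_moves(
  rows=[
    [[0.512, -0.798, 0.0], [-0.005, 0.055, 0.055]],
    [[0.512, -0.798, 0.0], [-0.005, 0.055, 0.055]],
    [[0.512, -0.798, 0.0], [-0.005, 0.055, 0.055]],
    [[0.512, -0.798, 0.0], [-0.005, 0.055, 0.055]],
    [[0.512, -0.798, 0.0], [-0.005, 0.055, 0.055]],
  ],
)

```text
clock: 1.35
tcp_pos: [0.3311, -0.3073, 0.4194]
orientation: [3.121, -0.124, 0.269]
contact_force: [-0.8, -0.6, -0.3]
grip_width: 0.0853
gripper_force: 0.0
```

Request:
apply_moves(
  rows=[
    [[0.267, -0.868, 0.128], [-0.019, 0.111, 0.052]],
    [[0.267, -0.868, 0.128], [-0.019, 0.111, 0.052]],
    [[0.267, -0.868, 0.128], [-0.019, 0.111, 0.052]],
    [[0.267, -0.868, 0.128], [-0.019, 0.111, 0.052]],
    [[0.267, -0.868, 0.128], [-0.019, 0.111, 0.052]],
  ],
)

```text
clock: 1.98
tcp_pos: [0.4197, -0.0987, 0.3994]
orientation: [2.948, -0.376, 0.786]
contact_force: [0.4, -0.3, 0.6]
grip_width: 0.0858
gripper_force: 0.0
```

Run:
```python
from h import *
o=telemetry.get_obs(); print(o["clock"],o["tcp_pos"],o["joints"].round(2)); print(ori(-15,30).as_rotvec(),o["orientation"])
P=np.array([.6165,.052,.135])
pre=tcp_for(P,-25,48,.15)
plan([((.44,.08,.37),-20,40),(pre,-25,48)])
```

```text
1.975 [ 0.41973903 -0.09874901  0.39943974] [ 0.73 -0.33 -0.52  2.17 -0.19  0.74 -1.54]
[ 2.94554876 -0.38778885  0.78925741] [ 2.94831561 -0.37648742  0.78632273]
[-0.146, -0.713, 0.05] [-0.017, 0.056, 0.025] min rows 2.9
[-0.178, -0.863, 0.653] [-0.036, 0.1, 0.046] min rows 4.4
```

Run:
```python
from h import *
P=np.array([.6165,.052,.135])
plan([((.52,.09,.33),-20,40),(tcp_for(P,-25,48,.11),-25,48)])
```

```text
[0.034, -0.832, 0.338] [-0.017, 0.056, 0.025] min rows 3.6
[-0.13, -0.842, 0.804] [-0.036, 0.1, 0.046] min rows 4.7
```

Request:
apply_moves(
  rows=[
    [[0.034, -0.832, 0.338], [-0.017, 0.056, 0.025]],
    [[0.034, -0.832, 0.338], [-0.017, 0.056, 0.025]],
    [[0.034, -0.832, 0.338], [-0.017, 0.056, 0.025]],
    [[0.034, -0.832, 0.338], [-0.017, 0.056, 0.025]],
    [[-0.06, -0.837, 0.6], [-0.025, 0.08, 0.035]],
    [[-0.13, -0.842, 0.804], [-0.036, 0.1, 0.046]],
    [[-0.13, -0.842, 0.804], [-0.036, 0.1, 0.046]],
    [[-0.13, -0.842, 0.804], [-0.036, 0.1, 0.046]],
  ],
)

```text
clock: 2.98
tcp_pos: [0.4789, 0.0385, 0.3125]
orientation: [2.703, -0.586, 1.156]
contact_force: [0.0, -0.3, 0.3]
grip_width: 0.0854
gripper_force: 0.0
```

Run:
```python
from h import *
o=telemetry.get_obs(); print(o["clock"],o["tcp_pos"],o["joints"].round(2),o["contact_force"]); print(ori(-25,48).as_rotvec(),o["orientation"])
P=np.array([.6165,.052,.135])
print(tcp_for(P,-25,48,.11)); plan([(tcp_for(P,-25,48),-25,48)])
ims=[]
for n in ("wrist","top"):
    d=grab_frame(n); pickle.dump(d,open(n+"1.pkl","wb")); ims.append(d["frame"][:,:,::-1])
    if n=="wrist": print({k:v for k,v in d.items() if k!="frame"}); print("axis pts",[proj(d,[.6165,.052,z])[0].round(0).tolist() for z in (.195,.126,0)])
w=cv2.resize(ims[0],(480,360)); t=cv2.resize(ims[1][80:240,210:350],(315,360))
cv2.imwrite("pics/w1.png",np.hstack([w,t]))
```

```text
2.975 [0.47893421 0.03853423 0.3125349 ] [ 1.12 -0.34 -1.41  2.33  0.67  0.33 -2.96] [ 0.03402219 -0.34901303  0.32508295]
[ 2.65502891 -0.58860574  1.18209503] [ 2.7032031  -0.58560614  1.15558208]
[0.54241303 0.08654732 0.20860437]
[-0.183, -0.259, 0.799] [-0.009, 0.011, -0.001] min rows 3.4
{'vertical_fov': 67.60898422029817, 'cx': 277.83553678164236, 'cy': 207.7266412951869, 'k1': -0.010493397483413823, 'origin': array([0.4523104 , 0.04781888, 0.45092675]), 'attitude': array([ 0.33085357, -0.46704903, -1.94975216])}
axis pts [[209.0, 195.0], [222.0, 225.0], [237.0, 260.0]]
```

View pics/w1.png

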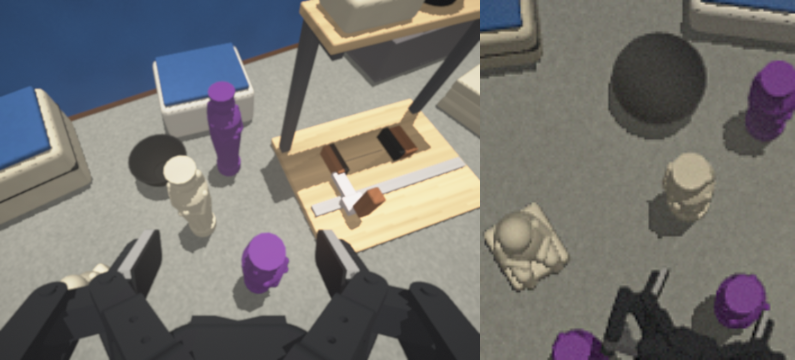

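The wrist view shows the figure's crown at about (183,163) in the shrunken picture, within a few pixels of the prediction, so the position holds. But the arm has been driven onto limits in joints 2, 3 and 7. I'll identify the kinematics to plan around that.

```bash
cat > kin.py <<'E'
from h import *
import itertools, os, json
def fk(q,par,s):
    h,l1,a1,l2,a2,l3,a3,b0,t0=par
    Rz=lambda a:R.from_euler('z',a); Ry=lambda a:R.from_euler('y',a)
    r=Rz(s[0]*q[0]+b0); p=np.array([0,0,h])
    r=r*Ry(q[1])*Rz(s[1]*q[2]); p=p+r.apply([a1,0,l1])
    r=r*Ry(q[3]); p=p+r.apply([a2,0,l2]); r=r*Rz(s[2]*q[4])
    r=r*Ry(q[5]); p=p+r.apply([a3,0,l3]); r=r*Rz(s[3]*q[6]+t0)
    return p,r
def fit(D):
    best=None
    for s in itertools.product((1,-1),repeat=4):
        def f(x):
            e=[]
            for q,p,o in D:
                P,r=fk(q,x,s); e+=list((P-p)*10)+list((R.from_rotvec(o).inv()*r).as_rotvec())
            return np.r_[e,1e-3*np.array(x[2:7])]
        for b in (-.1,-2.6,.5):
            for t in (0,1.57,3.14,-1.57):
                m=least_squares(f,[.3,.4,0,.4,0,.25,0,b,t])
                if best is None or m.cost<best[0]: best=(m.cost,s,m.x,m.fun)
    return best
E
python3 - <<'E'
from kin import *
o=telemetry.get_obs()
D=[([1.23589,.477786,.022341,1.556443,-.011537,1.109276,-.08307],[.151663,-.657191,.255339],[-3.11966,-.355356,.000472]),
([.73,-.33,-.52,2.17,-.19,.74,-1.54],[.419739,-.098749,.39944],[2.948316,-.376487,.786323]),
(o["joints"].tolist(),o["tcp_pos"].tolist(),o["orientation"].tolist())]
json.dump(D,open("D.json","w"))
b=fit(D);print(b[0],b[1],b[2].round(4));print(b[3].round(3))
E
```

```text
0.009718381869295942 (-1, -1, -1, -1) [ 0.3094  0.5775 -0.0223  0.4689  0.0516  0.3209 -0.0321 -0.098   1.4833]
[-0.04  -0.001  0.004  0.     0.     0.01   0.067  0.062 -0.014 -0.049
  0.001  0.009 -0.034  0.001  0.009 -0.071 -0.001 -0.02  -0.     0.
  0.     0.    -0.   ]
```

```bash
cat >> kin.py <<'E'
LO=np.array([-2.96,-.34,-1.41,.24,-1.37,.17,-2.96]);HI=np.array([2.96,2.1,1.46,2.44,4.51,1.92,2.96])
S=(-1,-1,-1,-1)
def load():
    D=json.load(open("D.json"))
    f=lambda x:np.r_[[v for q,p,o in D for P,r in [fk(q,x,S)] for v in list((P-p)*10)+list((R.from_rotvec(o).inv()*r).as_rotvec())],1e-3*x[2:7]]
    m=least_squares(f,[.31,.57,0,.47,0,.32,0,-.1,1.48]);return m.x,m.fun
def err(q,par,p,Rt):
    P,r=fk(q,par,S); return np.r_[(P-p)*3,(r.inv()*Rt).as_rotvec()]
def ik(par,p,Rt,q0,w=.02,ref=None):
    ref=q0 if ref is None else ref
    m=least_squares(lambda q:np.r_[10*err(q,par,p,Rt),w*(q-ref)],np.clip(q0,LO+.01,HI-.01),bounds=(LO,HI)); return m.x,np.abs(err(m.x,par,p,Rt)).max()
def step(q,par,p,Rt,n=10):
    """local min-norm IK walk"""
    P,r=fk(q,par,S); dp=(p-P); dw=(r.inv()*Rt).as_rotvec()
    for i in range(1,n+1):
        q,e=ik(par,P+dp*i/n,r*R.from_rotvec(dw*i/n),q,1e-2)
    return q,e
E
python3 - <<'E'
from kin import *
np.set_printoptions(precision=2,suppress=True)
par,res=load()
P=np.array([.6165,.052,.135])
nat=np.array([0,.4,0,1.6,0,.7,0.])
bay=np.array([.608,-.282,.153])
for th in (35,42,48):
  for nm,X,phis in (("grasp",P,(-25,-15,30,50)),("place",bay,(-5.4,-15))):
    for phi in phis:
      for d in (.011,.11):
        for flip in (0,1):
            Rt=ori(phi,th)*R.from_euler('z',np.pi*flip)
            ref=nat.copy(); ref[0]=-.1-np.arctan2(X[1],X[0]); ref[6]=1 if flip else -1.6
            q,e=ik(par,tcp_for(X,phi,th,d),Rt,ref); print(nm,th,phi,d,flip,q,"err %.3f"%e, "ok" if e<.01 else "")
E
```

```text
grasp 35 -25 0.011 0 [-1.13  0.73  0.95  2.11 -1.13  0.17 -1.38] err 0.000 ok
grasp 35 -25 0.011 1 [-0.68  0.51  0.45  2.11  1.13  0.17 -0.27] err 0.000 ok
grasp 35 -25 0.11 0 [-1.31  0.47  1.06  2.18 -0.05  0.24 -2.35] err 0.000 ok
grasp 35 -25 0.11 1 [-0.71  0.27  0.33  2.16  0.9   0.4  -0.05] err 0.000 ok
grasp 35 -15 0.011 0 [-0.48  0.45  0.26  2.1   0.9   0.17 -2.96] err 0.061 
grasp 35 -15 0.011 1 [-0.19  0.46 -0.08  2.12  1.61  0.27 -0.46] err 0.000 ok
grasp 35 -15 0.11 0 [-0.89  0.29  0.64  2.22  0.63  0.17 -2.73] err 0.000 ok
grasp 35 -15 0.11 1 [-0.89  0.29  0.64  2.22  0.63  0.17  0.41] err 0.000 ok
grasp 35 30 0.011 0 [ 0.18  0.48 -0.31  2.12 -1.36  0.17  0.21] err 0.000 ok
grasp 35 30 0.011 1 [ 0.74  0.71 -0.93  2.12  1.36  0.17  0.88] err 0.000 ok
grasp 35 30 0.11 0 [ 0.86  0.41 -0.98  2.21 -0.04  0.18 -0.99] err 0.000 ok
grasp 35 30 0.11 1 [ 0.94  0.46 -1.07  2.2   0.27  0.19  1.87] err 0.000 ok
grasp 35 50 0.011 0 [ 0.77  0.73 -0.94  2.06  0.2   0.25 -0.79] err 0.000 ok
grasp 35 50 0.011 1 [ 0.82  0.78 -1.01  2.06  0.44  0.28  2.14] err 0.000 ok
grasp 35 50 0.11 0 [ 0
[... 3723 characters left out ...]
r 0.000 ok
grasp 48 50 0.11 1 [ 1.25  0.97 -1.35  2.15  0.53  0.33  2.23] err 0.000 ok
place 48 -5.4 0.011 0 [ 0.89  0.52 -0.51  2.03 -1.37  0.17  0.21] err 0.111 
place 48 -5.4 0.011 1 [ 1.43  1.07 -1.29  2.11  2.12  0.5   0.29] err 0.000 ok
place 48 -5.4 0.11 0 [ 1.2   0.36 -0.77  2.18 -1.37  0.17  0.22] err 0.060 
place 48 -5.4 0.11 1 [ 1.24  0.36 -0.83  2.17 -0.98  0.17  2.96] err 0.098 
place 48 -15 0.011 0 [ 0.47  0.44 -0.09  2.03 -1.37  0.17 -0.08] err 0.174 
place 48 -15 0.011 1 [ 1.35  1.01 -1.27  2.15  2.23  0.65 -0.01] err 0.000 ok
place 48 -15 0.11 0 [ 0.61  0.24 -0.21  2.18 -1.37  0.17 -0.07] err 0.118 
place 48 -15 0.11 1 [ 1.54  0.81 -1.41  2.26  2.05  0.54  0.03] err 0.000 ok
```

Run:
```python
from kin import *
np.set_printoptions(precision=2,suppress=True)
par,res=load(); rng=np.random.default_rng(0)
P=np.array([.6165,.052,.136]); bay=np.array([.609,-.27,.154])
def sols(X,phi,th,d):
    out=[]
    for k in range(24):
        q0=rng.uniform(LO+.2,HI-.2); q0[0]=rng.uniform(-1.5,1.5)
        Rt=ori(phi,th)*R.from_euler('z',np.pi*(k%2))
        mid=np.array([-.1-np.arctan2(X[1],X[0]),.5,0,1.5,q0[4],.9,0])
        q,e=ik(par,tcp_for(X,phi,th,d),Rt,q0,.02,mid)
        if e<.005:
            m=np.min(np.r_[q-LO,HI-q]); 
            if m>.12 and not any(np.abs(q-o[1]).max()<.3 for o in out): out.append((m,q,k%2))
    return sorted(out,key=lambda t:-t[0])[:5]
for nm,X,phi in (("grasp",P,-25),("grasp",P,-40),("place",bay,-5.4),("place",bay,-15)):
  for th in (38,45):
    for m,q,k in sols(X,phi,th,.014): print(nm,phi,th,"flip",k,q,"margin %.2f"%m)
```

```text
grasp -25 38 flip 1 [-0.12  0.48 -0.28  2.12  1.59  0.52 -0.63] margin 0.32
grasp -25 38 flip 0 [-0.2   0.47 -0.19  2.12  1.57  0.48  2.51] margin 0.31
grasp -25 38 flip 1 [-0.42  0.47  0.09  2.12  1.52  0.36 -0.62] margin 0.19
grasp -25 45 flip 0 [-0.51  0.5   0.14  2.16  1.85  0.45  2.14] margin 0.28
grasp -25 45 flip 1 [-0.18  0.51 -0.28  2.16  1.84  0.64 -0.91] margin 0.28
grasp -40 38 flip 0 [ 0.04  0.57 -0.61  2.04  1.44  0.89  2.43] margin 0.40
grasp -40 38 flip 1 [-0.12  0.53 -0.39  2.04  1.37  0.77 -0.69] margin 0.40
grasp -40 38 flip 0 [-0.37  0.5  -0.08  2.05  1.27  0.62  2.51] margin 0.39
grasp -40 38 flip 1 [-0.64  0.51  0.27  2.05  1.12  0.47 -0.54] margin 0.30
grasp -40 38 flip 0 [-1.34  1.    1.25  2.06 -1.02  0.41 -1.85] margin 0.21
grasp -40 45 flip 0 [-0.21  0.56 -0.35  2.08  1.53  0.85  2.26] margin 0.36
grasp -40 45 flip 1 [-0.26  0.55 -0.29  2.08  1.52  0.82 -0.88] margin 0.36
grasp -40 45 flip 1 [-0.59  0.53  0.14  2.08  1.41  0.62 -0.85] margin 0.36
grasp -40 45 flip 0 [-1.4   1.09  1.26  2.09 -1.12  0.31 -1.84] margin 0.14
place -5.4 45 flip 0 [0.21 0.49 0.27 2.11 4.27 0.46 0.64] margin 0.24
place -5.4 45 flip 1 [ 1.33  0.86 -1.12  2.1   2.09  0.33  0.16] margin 0.16
place -15 45 flip 0 [0.   0.51 0.44 2.12 4.03 0.4  0.64] margin 0.23
place -15 45 flip 1 [ 1.16  0.71 -0.95  2.12  2.29  0.36 -0.31] margin 0.19
```

Run:
```python
from kin import *
np.set_printoptions(precision=2,suppress=True)
par,res=load()
bay=np.array([.609,-.27,.154])
g=np.array([-.2,.5,-.2,2.12,1.6,.5,-.65])
P=np.array([.6165,.052,.136])
for th in (36,42):
  print("theta",th)
  q=g
  for phi in (-25,): 
    q,e=ik(par,tcp_for(P,phi,th,.014),ori(phi,th)*R.from_euler('z',np.pi),q,.02); print("grasp",phi,q,"%.3f"%e)
  qs=q; 
  for y in (-.0,-.1,-.2,-.27):
    X=np.array([.609-.1*(y>-.2 and y<0)*0,y,.30 if y>-.2 else .2]); 
    q,e=ik(par,tcp_for(X,-25-10*(y<-.05),th,.014),ori(-25-10*(y<-.05),th)*R.from_euler('z',np.pi),q,.01); print(" via",y,q,"%.3f"%e)
  for phi in (-40,-30,-20,-10,-5.4,5,15):
    q,e=ik(par,tcp_for(bay,phi,th,.014),ori(phi,th)*R.from_euler('z',np.pi),q,.01); print("place",phi,q,"%.3f"%e)
```

```text
theta 36
grasp -25 [-0.16  0.47 -0.22  2.11  1.48  0.47 -0.53] 0.000
 via -0.0 [ 0.07  0.16 -0.35  2.05  0.83  0.55  0.25] 0.000
 via -0.1 [ 0.16  0.17 -0.28  2.03  0.81  0.55  0.25] 0.000
 via -0.2 [ 0.21  0.35 -0.06  2.09  1.15  0.25  0.06] 0.000
 via -0.27 [ 0.39  0.38 -0.11  2.05  1.08  0.19  0.25] 0.000
place -40 [ 0.24  0.46  0.03  2.05  1.41  0.18 -0.2 ] 0.000
place -30 [ 0.56  0.47 -0.28  2.06  1.62  0.17 -0.15] 0.000
place -20 [ 0.86  0.53 -0.57  2.06  1.64  0.17  0.09] 0.000
place -10 [ 1.06  0.62 -0.78  2.05  1.47  0.17  0.51] 0.000
place -5.4 [ 1.16  0.67 -0.89  2.05  1.36  0.2   0.73] 0.000
place 5 [ 1.33  0.84 -1.12  2.02  1.21  0.34  1.15] 0.000
place 15 [ 1.41  0.99 -1.28  1.97  1.1   0.49  1.48] 0.000
theta 42
grasp -25 [-0.21  0.49 -0.2   2.14  1.74  0.55 -0.81] 0.000
 via -0.0 [-0.01  0.16 -0.29  2.1   1.09  0.5  -0.02] 0.000
 via -0.1 [ 0.08  0.17 -0.21  2.08  1.08  0.5  -0.02] 0.000
 via -0.2 [ 0.27  0.36 -0.16  2.12  1.7   0.31 -0.48] 0.000
 via -0.27 [ 0.39  0.38 -0.12  2.08  1.79  0.2  -0.46] 0.000
place -40 [ 0.39  0.48 -0.18  2.09  1.94  0.33 -0.71] 0.000
place -30 [ 0.57  0.48 -0.31  2.09  2.23  0.25 -0.76] 0.000
place -20 [ 0.79  0.52 -0.49  2.08  2.46  0.17 -0.75] 0.000
place -10 [ 1.11  0.65 -0.82  2.07  2.2   0.17 -0.19] 0.000
place -5.4 [ 1.21  0.72 -0.92  2.07  2.01  0.17  0.14] 0.000
place 5 [ 1.37  0.88 -1.12  2.05  1.51  0.23  0.91] 0.000
place 15 [ 1.47  1.09 -1.32  2.01  1.27  0.43  1.4 ] 0.000
```

Run:
```python
from kin import *
np.set_printoptions(precision=3,suppress=True)
par,res=load()
P=np.array([.6165,.052,.136])
F=R.from_euler('z',np.pi)
g,e=ik(par,tcp_for(P,-25,42,.014),ori(-25,42)*F,np.array([-.21,.49,-.2,2.14,1.74,.55,-.81]))
pre,e=ik(par,tcp_for(P,-25,42,.12),ori(-25,42)*F,g); 
up,e2=ik(par,np.array([.53,.06,.40]),ori(-25,30)*F,pre,.01); print(g,pre,e,up,e2)
q0=telemetry.get_obs()["joints"]
via=np.array([.6,.25,-.5,1.7,.6,.8,-1.8])
legs=[(q0,via),(via,up),(up,pre)]
q=q0
for a,b in legs:
    for t in np.linspace(0,1,6)[1:]:
        qd=a+(b-a)*t; p,r=fk(qd,par,S); q,e=step(q,par,p,r,4); print(p,r.as_matrix()[:,2],"sim",q,"%.3f"%e)
    print("want",b)
```

```text
[-0.214  0.487 -0.203  2.144  1.737  0.55  -0.809] [-0.247  0.269 -0.294  2.214  1.402  0.612 -0.556] 5.059117489832077e-06 [-0.225 -0.037 -0.166  1.975  0.452  0.85   0.513] 2.9124480454781225e-06
[0.526 0.005 0.375] [ 0.642 -0.334 -0.69 ] sim [ 1.004 -0.212 -1.219  2.199  0.67   0.429 -2.74 ] 0.000
[ 0.568 -0.05   0.417] [ 0.619 -0.339 -0.708] sim [ 0.961 -0.11  -1.086  2.075  0.619  0.51  -2.476] 0.000
[ 0.605 -0.12   0.435] [ 0.566 -0.353 -0.745] sim [ 0.987  0.02  -1.047  1.949  0.638  0.616 -2.272] 0.000
[ 0.635 -0.197  0.431] [ 0.485 -0.372 -0.792] sim [ 0.981  0.182 -1.014  1.822  0.724  0.754 -2.114] 0.000
[ 0.658 -0.274  0.408] [ 0.377 -0.396 -0.837] sim [ 0.944  0.34  -0.965  1.694  0.812  0.903 -1.946] 0.000
want [ 0.6   0.25 -0.5   1.7   0.6   0.8  -1.8 ]
[ 0.649 -0.192  0.408] [ 0.394 -0.369 -0.842] sim [ 0.945  0.318 -1.099  1.747  0.836  0.946 -1.528] 0.000
[ 0.631 -0.117  0.407] [ 0.412 -0.338 -0.847] sim [ 0.969  0.298 -1.25   1.801  0.845  0.983 -1.103] 0.000
[ 0.604 -0.05   0.406] [ 0.428 -0.302 -0.852] sim [ 1.016  0.272 -1.41   1.855  0.831  1.004 -0.665] 0.000
[0.569 0.009 0.404] [ 0.443 -0.26  -0.858] sim [ 1.042  0.099 -1.41   1.916  0.614  0.897 -0.062] 0.000
[0.53 0.06 0.4 ] [ 0.453 -0.211 -0.866] sim [ 0.906 -0.116 -1.212  1.979  0.288  0.804  0.659] 0.000
want [-0.225 -0.037 -0.166  1.975  0.452  0.85   0.513]
[0.539 0.049 0.365] [ 0.471 -0.292 -0.832] sim [ 0.829  0.081 -1.306  2.02   0.738  0.858  0.216] 0.000
[0.547 0.046 0.331] [ 0.502 -0.34  -0.796] sim [ 0.639  0.198 -1.209  2.063  1.007  0.907 -0.058] 0.000
[0.552 0.052 0.298] [ 0.54  -0.353 -0.764] sim [ 0.509  0.283 -1.136  2.111  1.204  0.928 -0.263] 0.000
[0.551 0.066 0.263] [ 0.578 -0.332 -0.746] sim [ 0.413  0.359 -1.086  2.16   1.371  0.933 -0.441] 0.000
[0.544 0.086 0.225] [ 0.606 -0.283 -0.743] sim [ 0.342  0.435 -1.054  2.212  1.519  0.927 -0.601] 0.000
want [-0.247  0.269 -0.294  2.214  1.402  0.612 -0.556]
```

Run:
```python
from kin import *
np.set_printoptions(precision=3,suppress=True)
par,res=load()
P=np.array([.6165,.052,.136]); F=R.from_euler('z',np.pi)
q0=telemetry.get_obs()["joints"]
def ex(az,r,z,psi,th=0,lean=None):
    """tool x yaw psi after leaning th toward heading az+.."""
    a=np.radians(az); return np.array([r*np.cos(a),r*np.sin(a),z]),ori(lean if lean is not None else psi,th)*R.from_euler('z',np.radians((lean if lean is not None else psi)-psi))
def run(W):
    q=q0
    for i,(p,r) in enumerate(W):
        q,e=step(q,par,p,r,6); print(i,p,"sim",q,"%.3f"%e)
    return q
Wa=[ex(-15,.5,.40,-10,20,-15),ex(-40,.55,.42,0),ex(-65,.6,.40,10),ex(-65,.72,.42,20),ex(-65,.85,.42,30),ex(-45,.87,.42,50),ex(-20,.87,.42,80),ex(0,.87,.42,110),ex(8,.87,.42,130),ex(8,.75,.42,150),ex(8,.65,.40,155),
 (np.array([.53,.07,.36]),ori(-25,25)*F),(np.array([.545,.085,.28]),ori(-25,38)*F),(tcp_for(P,-25,42,.12),ori(-25,42)*F),(tcp_for(P,-25,42,.014),ori(-25,42)*F)]
run(Wa)
```

```text
0 [ 0.483 -0.129  0.4  ] sim [ 0.669 -0.095 -0.467  1.965 -0.068  0.913 -1.507] 0.000
1 [ 0.421 -0.354  0.42 ] sim [ 0.847  0.162 -0.286  1.611  0.047  1.375 -1.005] 0.000
2 [ 0.254 -0.544  0.4  ] sim [ 1.154  0.253 -0.146  1.542  0.037  1.35  -0.382] 0.000
3 [ 0.304 -0.653  0.42 ] sim [ 1.147  0.446 -0.171  1.233  0.074  1.469 -0.226] 0.000
4 [ 0.359 -0.77   0.42 ] sim [ 1.123  0.688 -0.191  0.843  0.121  1.619 -0.056] 0.000
5 [ 0.615 -0.615  0.42 ] sim [ 0.802  0.736 -0.277  0.768  0.185  1.655 -0.078] 0.000
6 [ 0.818 -0.298  0.42 ] sim [ 0.413  0.747 -0.397  0.768  0.267  1.663 -0.024] 0.000
7 [0.87 0.   0.42] sim [ 0.105  0.761 -0.505  0.767  0.342  1.674  0.12 ] 0.000
8 [0.862 0.121 0.42 ] sim [-0.011  0.77  -0.568  0.767  0.386  1.681  0.312] 0.000
9 [0.743 0.104 0.42 ] sim [ 0.154  0.565 -0.678  1.151  0.342  1.534  0.601] 0.000
10 [0.644 0.09  0.4  ] sim [ 0.277  0.405 -0.727  1.431  0.269  1.407  0.692] 0.000
11 [0.53 0.07 0.36] sim [ 0.322  0.035 -0.722  1.979  0.419  0.847  0.515] 0.000
12 [0.545 0.085 0.28 ] sim [ 0.128  0.184 -0.675  2.145  1.094  0.682 -0.197] 0.000
13 [0.544 0.086 0.225] sim [ 0.026  0.307 -0.623  2.213  1.447  0.717 -0.578] 0.000
14 [0.608 0.056 0.146] sim [ 0.044  0.537 -0.538  2.147  1.756  0.713 -0.765] 0.000
```

```bash
cat >> kin.py <<'E'
F=R.from_euler('z',np.pi)
def ex(az,r,z,psi,th=0,lean=None):
    a=np.radians(az); l=psi if lean is None else lean
    return np.array([r*np.cos(a),r*np.sin(a),z]),ori(l,th)*R.from_euler('z',np.radians(l-psi))
def chain(W,q=None,par=None):
    p0,R0=now()
    if q is None: q=telemetry.get_obs()["joints"]
    if par is None: par=load()[0]
    for p,r in W:
        q,e=step(q,par,np.array(p),r,6); print(*rel(p0,R0,p,r),q.round(2).tolist(),"%.3f"%e); p0,R0=np.array(p),r
    return q
E
python3 - <<'E'
from kin import *
P=np.array([.6165,.052,.136]); bay=np.array([.607,-.267,.154])
Wa=[ex(-15,.5,.40,-10,20,-15),ex(-40,.55,.42,0),ex(-63,.6,.40,10),ex(-63,.82,.42,30),ex(-48,.85,.42,45),ex(-30,.85,.42,65),ex(-13,.85,.42,90),ex(4,.85,.42,115),ex(8,.72,.42,145),
 (np.array([.55,.07,.38]),ori(-25,25)*F),(np.array([.545,.085,.28]),ori(-25,38)*F),(tcp_for(P,-25,42,.12),ori(-25,42)*F)]
q=chain(Wa); print("carry")
def at_(X,phi,th): return (tcp_for(X,phi,th,.014),ori(phi,th)*F)
X=P.copy(); W=[at_(P,-25,42)]
for X,phi in (((.6165,.052,.2),-25),((.58,-.02,.2),-25),((.55,-.1,.2),-28),((.53,-.18,.2),-30),((.53,-.25,.2),-30),((.53,-.267,.185),-30),((.57,-.267,.175),-30),((.607,-.267,.175),-30),((.607,-.267,.154),-30)): W.append(at_(np.array(X),phi,42))
chain(W,q)
E
```

```text
[0.459, 0.605, -0.044] [0.028, -0.144, -0.072] min rows 3.0 [0.67, -0.09, -0.47, 1.97, -0.07, 0.91, -1.51] 0.000
[-0.06, 0.928, -0.077] [0.019, -0.11, -0.055] min rows 3.7 [0.85, 0.16, -0.29, 1.61, 0.05, 1.37, -1.0] 0.000
[-0.596, 0.724, 0.08] [0.0, 0.0, -0.056] min rows 3.8 [1.13, 0.25, -0.16, 1.54, 0.04, 1.35, -0.42] 0.000
[0.257, 0.842, -0.08] [0.0, 0.0, -0.111] min rows 3.5 [1.11, 0.63, -0.21, 0.95, 0.12, 1.58, -0.1] 0.000
[0.879, 0.05, 0.0] [0.0, 0.0, -0.083] min rows 3.5 [0.86, 0.69, -0.27, 0.84, 0.17, 1.62, -0.12] 0.000
[1.058, -0.111, 0.0] [0.0, 0.0, -0.111] min rows 4.3 [0.59, 0.7, -0.36, 0.84, 0.23, 1.63, -0.11] 0.000
[1.003, -0.061, 0.0] [0.0, 0.0, -0.139] min rows 4.0 [0.33, 0.71, -0.46, 0.84, 0.3, 1.64, 0.0] 0.000
[1.002, 0.079, 0.0] [0.0, 0.0, -0.139] min rows 4.0 [0.07, 0.73, -0.56, 0.84, 0.36, 1.65, 0.12] 0.000
[0.376, -0.42, 0.0] [0.0, 0.0, -0.167] min rows 2.8 [0.2, 0.52, -0.71, 1.23, 0.33, 1.51, 0.51] 0.000
[0.465, -0.473, 0.16] [-0.012, -0.139, -0.055] min rows 2.7 [0.33, 0.05, -0.73, 1.92, 0.42, 0.89, 0.54] 0.000
[0.208, 0.046, 0.344] [0.0, -0.072, -0.0] min rows
[... 501 characters left out ...]
018] [0.011, -0.0, 0.012] min rows 1.4 [0.37, 0.28, -0.46, 2.28, 1.79, 0.41, -0.6] 0.000
[-0.059, -0.319, 0.053] [0.007, -0.0, 0.008] min rows 1.3 [0.53, 0.27, -0.4, 2.28, 1.98, 0.29, -0.65] 0.000
[-0.104, -0.242, 0.094] [0.0, 0.0, 0.0] min rows 1.1 [0.7, 0.3, -0.39, 2.23, 2.17, 0.19, -0.69] 0.000
[0.015, -0.059, 0.067] [0.0, 0.0, 0.0] min rows 0.4 [0.77, 0.35, -0.45, 2.22, 2.28, 0.22, -0.76] 0.000
[-0.076, 0.08, 0.122] [0.0, 0.0, 0.0] min rows 0.7 [0.68, 0.41, -0.4, 2.16, 2.2, 0.24, -0.71] 0.000
[-0.095, 0.074, 0.086] [0.0, 0.0, 0.0] min rows 0.6 [0.6, 0.44, -0.34, 2.09, 2.08, 0.23, -0.62] 0.000
[0.056, 0.0, 0.062] [0.0, 0.0, 0.0] min rows 0.3 [0.63, 0.49, -0.4, 2.1, 2.18, 0.29, -0.7] 0.000
```

The simulation finds a feasible route: swing back, extend, flip the wrist half a turn, then grasp and place. I'll run the first waypoints now.

Request:
apply_moves(
  rows=[
    [[0.459, 0.605, -0.044], [0.028, -0.144, -0.072]],
    [[0.459, 0.605, -0.044], [0.028, -0.144, -0.072]],
    [[0.459, 0.605, -0.044], [0.028, -0.144, -0.072]],
    [[0.459, 0.605, -0.044], [0.028, -0.144, -0.072]],
    [[0.459, 0.605, -0.044], [0.028, -0.144, -0.072]],
  ],
)

```text
clock: 3.7
tcp_pos: [0.4834, -0.1291, 0.4007]
orientation: [3.028, -0.256, 0.524]
contact_force: [1.1, -1.2, 0.7]
grip_width: 0.0852
gripper_force: 0.0
```

Request:
apply_moves(
  rows=[
    [[-0.06, 0.928, -0.077], [0.019, -0.11, -0.055]],
    [[-0.06, 0.928, -0.077], [0.019, -0.11, -0.055]],
    [[-0.06, 0.928, -0.077], [0.019, -0.11, -0.055]],
    [[-0.06, 0.928, -0.077], [0.019, -0.11, -0.055]],
    [[-0.06, 0.928, -0.077], [0.019, -0.11, -0.055]],
  ],
)

```text
clock: 4.32
tcp_pos: [0.4199, -0.3574, 0.4194]
orientation: [3.14, -0.01, -0.004]
contact_force: [-0.1, -0.3, -0.1]
grip_width: 0.0853
gripper_force: 0.0
```

```bash
cat >> kin.py <<'E'
def rec():
    o=telemetry.get_obs(); D=json.load(open("D.json")); D.append((o["joints"].tolist(),o["tcp_pos"].tolist(),o["orientation"].tolist())); json.dump(D,open("D.json","w"))
    print(o["clock"],o["tcp_pos"].round(4),o["joints"].round(2),o["contact_force"].round(1),o["grip_width"].round(4)); return o
E
python3 - <<'E'
from kin import *
rec(); par,res=load(); print(par.round(4),np.abs(res).max())
P=np.array([.6165,.052,.136])
Wa=[ex(-63,.6,.40,10),ex(-63,.82,.42,30),ex(-48,.85,.42,45),ex(-30,.8,.42,65),ex(-13,.8,.42,90),ex(4,.8,.42,115),ex(8,.7,.42,145),
 (np.array([.55,.07,.38]),ori(-25,25)*F),(np.array([.545,.085,.28]),ori(-25,38)*F),(tcp_for(P,-25,42,.12),ori(-25,42)*F)]
chain(Wa)
E
```

```text
Traceback (most recent call last):
  File "kin.py", line 54, in rec
    print(o["clock"],o["tcp_pos"].round(4),o["joints"].round(2),o["contact_force"].round(1),o["grip_width"].round(4)); return o
                                                                                            ^^^^^^^^^^^^^^^^^^^^^
AttributeError: 'float' object has no attribute 'round'
```

```bash
sed -i 's/o\["grip_width"\].round(4)/round(o["grip_width"],4)/' kin.py
python3 - <<'E'
from kin import *
rec(); par,res=load(); print(par.round(4),np.abs(res).max())
P=np.array([.6165,.052,.136])
Wa=[ex(-63,.6,.40,10),ex(-63,.82,.42,30),ex(-48,.85,.42,45),ex(-30,.8,.42,65),ex(-13,.8,.42,90),ex(4,.8,.42,115),ex(8,.7,.42,145),
 (np.array([.55,.07,.38]),ori(-25,25)*F),(np.array([.545,.085,.28]),ori(-25,38)*F),(tcp_for(P,-25,42,.12),ori(-25,42)*F)]
chain(Wa)
E
```

```text
4.325 [ 0.4199 -0.3574  0.4194] [ 0.73  0.17 -0.17  1.62  0.03  1.36 -1.01] [-0.1 -0.3 -0.1] 0.0853
[ 0.2926  0.5737 -0.0155  0.4671  0.0368  0.3091 -0.0233 -0.1058  1.472 ] 0.08954005251539027
[-0.585, 0.712, 0.08] [0.001, 0.001, -0.058] min rows 3.7 [1.03, 0.26, -0.04, 1.54, 0.01, 1.34, -0.41] 0.000
[0.257, 0.842, -0.08] [0.0, 0.0, -0.111] min rows 3.5 [1.04, 0.64, -0.1, 0.93, 0.06, 1.58, -0.08] 0.000
[0.879, 0.05, 0.0] [0.0, 0.0, -0.083] min rows 3.5 [0.8, 0.71, -0.17, 0.82, 0.11, 1.63, -0.1] 0.000
[1.006, -0.304, 0.0] [0.0, 0.0, -0.111] min rows 4.2 [0.56, 0.61, -0.27, 0.99, 0.15, 1.56, -0.1] 0.000
[0.944, -0.058, 0.0] [0.0, 0.0, -0.139] min rows 3.8 [0.32, 0.62, -0.38, 0.99, 0.22, 1.56, 0.0] 0.000
[0.943, 0.074, 0.0] [0.0, 0.0, -0.139] min rows 3.8 [0.07, 0.64, -0.5, 0.99, 0.29, 1.57, 0.11] 0.000
[0.328, -0.31, 0.0] [0.0, 0.0, -0.167] min rows 2.8 [0.16, 0.47, -0.64, 1.28, 0.28, 1.48, 0.52] 0.000
[0.406, -0.418, 0.16] [-0.012, -0.139, -0.055] min rows 2.5 [0.24, 0.05, -0.65, 1.92, 0.41, 0.89, 0.53] 0.000
[0.208, 0.046, 0.344] [0.0, -0.072, -0.0] min rows 1.6 [0.06, 0.17, -0.6, 2.15, 1.08, 0.67, -0.2] 0.000
[0.14, 0.001, 0.169] [-0.0, -0.022, 0.0] min rows 0.9 [-0.04, 0.29, -0.56, 2.23, 1.44, 0.69, -0.59] 0.000
```

Request:
apply_moves(
  rows=[
    [[-0.585, 0.712, 0.08], [0, 0, -0.058]],
    [[-0.585, 0.712, 0.08], [0, 0, -0.058]],
    [[-0.585, 0.712, 0.08], [0, 0, -0.058]],
    [[-0.585, 0.712, 0.08], [0, 0, -0.058]],
    [[-0.585, 0.712, 0.08], [0, 0, -0.058]],
  ],
)

```text
clock: 4.95
tcp_pos: [0.2721, -0.5336, 0.3993]
orientation: [3.128, 0.277, -0.005]
contact_force: [0.5, 0.6, -0.4]
grip_width: 0.0856
gripper_force: 0.0
```

Request:
apply_moves(
  rows=[
    [[0.257, 0.842, -0.08], [0, 0, -0.111]],
    [[0.257, 0.842, -0.08], [0, 0, -0.111]],
    [[0.257, 0.842, -0.08], [0, 0, -0.111]],
    [[0.257, 0.842, -0.08], [0, 0, -0.111]],
    [[0.257, 0.842, -0.08], [0, 0, -0.111]],
  ],
)

```text
clock: 5.58
tcp_pos: [0.3803, -0.7262, 0.4171]
orientation: [-3.028, -0.83, 0.001]
contact_force: [0.1, 0.2, -0.5]
grip_width: 0.0856
gripper_force: 0.0
```

Request:
apply_moves(
  rows=[
    [[0.879, 0.05, 0], [0, 0, -0.083]],
    [[0.879, 0.05, 0], [0, 0, -0.083]],
    [[0.879, 0.05, 0], [0, 0, -0.083]],
    [[0.879, 0.05, 0], [0, 0, -0.083]],
  ],
)

```text
clock: 6.08
tcp_pos: [0.5775, -0.6201, 0.4204]
orientation: [-2.893, -1.222, -0.002]
contact_force: [-0.5, 0.5, 0.0]
grip_width: 0.0855
gripper_force: 0.0
```

Request:
apply_moves(
  rows=[
    [[1.0, -0.3, 0], [0, 0, -0.111]],
    [[1.0, -0.3, 0], [0, 0, -0.111]],
    [[1.0, -0.3, 0], [0, 0, -0.111]],
    [[1.0, -0.3, 0], [0, 0, -0.111]],
    [[1.0, -0.3, 0], [0, 0, -0.111]],
  ],
)

```text
clock: 6.7
tcp_pos: [0.698, -0.3856, 0.4205]
orientation: [-2.633, -1.711, -0.004]
contact_force: [-1.3, -0.2, -0.4]
grip_width: 0.0851
gripper_force: 0.0
```

Request:
apply_moves(
  rows=[
    [[0.944, -0.058, 0], [0, 0, -0.139]],
    [[0.944, -0.058, 0], [0, 0, -0.139]],
    [[0.944, -0.058, 0], [0, 0, -0.139]],
    [[0.944, -0.058, 0], [0, 0, -0.139]],
    [[0.944, -0.058, 0], [0, 0, -0.139]],
  ],
)

```text
clock: 7.32
tcp_pos: [0.7804, -0.1663, 0.4191]
orientation: [-2.201, -2.238, -0.001]
contact_force: [0.3, 0.3, -1.2]
grip_width: 0.0857
gripper_force: 0.0
```

Request:
apply_moves(
  rows=[
    [[0.943, 0.074, 0], [0, 0, -0.139]],
    [[0.943, 0.074, 0], [0, 0, -0.139]],
    [[0.943, 0.074, 0], [0, 0, -0.139]],
    [[0.943, 0.074, 0], [0, 0, -0.139]],
    [[0.943, 0.074, 0], [0, 0, -0.139]],
  ],
)

```text
clock: 7.95
tcp_pos: [0.795, 0.0678, 0.4186]
orientation: [-1.666, -2.66, 0.0]
contact_force: [0.6, 0.1, -0.4]
grip_width: 0.0855
gripper_force: 0.0
```

Run:
```python
from kin import *
rec(); par,res=load(); print(par.round(4),np.abs(res).max())
P=np.array([.6165,.052,.136])
chain([ex(8,.7,.42,145),(np.array([.55,.07,.38]),ori(-25,25)*F),(np.array([.545,.085,.28]),ori(-25,38)*F),(tcp_for(P,-25,42,.12),ori(-25,42)*F)])
```

```text
7.95 [0.795  0.0678 0.4186] [ 0.03  0.67 -0.41  0.91  0.25  1.61  0.16] [ 0.6  0.1 -0.4] 0.0855
[ 0.2891  0.5396  0.0146  0.4594  0.0298  0.274  -0.0071 -0.1004  1.4758] 0.08755534547977041
[0.284, -0.315, -0.005] [-0.0, -0.001, -0.162] min rows 2.7 [0.11, 0.48, -0.54, 1.25, 0.24, 1.48, 0.56] 0.000
[0.406, -0.418, 0.16] [-0.012, -0.139, -0.055] min rows 2.5 [0.17, 0.05, -0.54, 1.91, 0.4, 0.88, 0.56] 0.000
[0.208, 0.046, 0.344] [0.0, -0.072, -0.0] min rows 1.6 [-0.0, 0.16, -0.51, 2.15, 1.05, 0.64, -0.16] 0.000
[0.14, 0.001, 0.169] [-0.0, -0.022, 0.0] min rows 0.9 [-0.09, 0.27, -0.46, 2.22, 1.43, 0.65, -0.56] 0.000
```

Request:
apply_moves(
  rows=[
    [[0.284, -0.315, 0], [0, 0, -0.162]],
    [[0.284, -0.315, 0], [0, 0, -0.162]],
    [[0.284, -0.315, 0], [0, 0, -0.162]],
    [[0.284, -0.315, 0], [0, 0, -0.162]],
  ],
)

```text
clock: 8.45
tcp_pos: [0.6944, 0.0898, 0.4194]
orientation: [0.96, 2.99, -0.004]
contact_force: [-0.7, 0.2, -0.1]
grip_width: 0.085
gripper_force: 0.0
```

Request:
apply_moves(
  rows=[
    [[0.406, -0.418, 0.16], [-0.012, -0.139, -0.055]],
    [[0.406, -0.418, 0.16], [-0.012, -0.139, -0.055]],
    [[0.406, -0.418, 0.16], [-0.012, -0.139, -0.055]],
    [[0.406, -0.418, 0.16], [-0.012, -0.139, -0.055]],
  ],
)

```text
clock: 8.95
tcp_pos: [0.5473, 0.0637, 0.3771]
orientation: [0.597, 2.647, -0.142]
contact_force: [-0.3, 0.3, 1.7]
grip_width: 0.0854
gripper_force: 0.0
```

Request:
apply_moves(
  rows=[
    [[0.1, 0.023, 0.172], [0, -0.036, 0]],
    [[0.208, 0.046, 0.344], [0, -0.072, 0]],
    [[0.208, 0.046, 0.344], [0, -0.072, 0]],
    [[0.208, 0.046, 0.344], [0, -0.072, 0]],
  ],
)

```text
clock: 9.45
tcp_pos: [0.5473, 0.08, 0.2779]
orientation: [0.548, 2.43, -0.191]
contact_force: [0.7, 0.0, 1.2]
grip_width: 0.0854
gripper_force: 0.0
```

Run:
```python
from kin import *
rec(); par,res=load()
P=np.array([.6165,.052,.136])
chain([(tcp_for(P,-25,42,.11),ori(-25,42)*F),(tcp_for(P,-25,42,.014),ori(-25,42)*F)])
```

```text
9.45 [0.5473 0.08   0.2779] [ 0.03  0.14 -0.62  2.16  1.02  0.76 -0.17] [0.7 0.  1.2] 0.0854
[0.145, 0.016, 0.192] [-0.002, -0.023, -0.002] min rows 1.0 [-0.04, 0.28, -0.55, 2.26, 1.46, 0.69, -0.63] 0.000
[0.0, -0.0, 0.384] [0.0, 0.0, 0.0] min rows 1.5 [-0.02, 0.48, -0.48, 2.21, 1.75, 0.69, -0.82] 0.000
```

Go to the pre-grasp and check with the wrist camera before closing in.

Request:
apply_moves(
  rows=[
    [[0.07, 0.008, 0.1], [-0.001, -0.012, -0.001]],
    [[0.145, 0.016, 0.192], [-0.002, -0.023, -0.002]],
    [[0.145, 0.016, 0.192], [-0.002, -0.023, -0.002]],
    [[0.145, 0.016, 0.192], [-0.002, -0.023, -0.002]],
  ],
)

```text
clock: 9.95
tcp_pos: [0.5507, 0.0831, 0.2205]
orientation: [0.522, 2.358, -0.202]
contact_force: [0.7, 0.8, 0.8]
grip_width: 0.0854
gripper_force: 0.0
```

Run:
```python
from kin import *
rec(); par,res=load()
P=np.array([.6165,.052,.136])
chain([(tcp_for(P,-25,42,.014),ori(-25,42)*F)])
d=grab_frame("wrist"); pickle.dump(d,open("w2.pkl","wb")); im=d["frame"][:,:,::-1].copy()
for X in ([.6165,.052,.195],[.6165,.052,.136],[.6165,.052,0]): print(proj(d,X)[0].round(1))
pp,RR=now(); print("tcp px",proj(d,pp)[0],"grasp ahead",proj(d,pp+RR.as_matrix()[:,2]*.1)[0])
cv2.imwrite("pics/w2.png",im)
```

```text
9.95 [0.5507 0.0831 0.2205] [-0.05  0.25 -0.59  2.25  1.34  0.78 -0.54] [0.7 0.8 0.8] 0.0854
[0.011, -0.002, 0.39] [0.0, 0.001, 0.0] min rows 1.6 [-0.01, 0.46, -0.51, 2.23, 1.74, 0.7, -0.82] 0.000
[276.8 288.3]
[277.  211.7]
[277.3  90.4]
tcp px [277.03299167 302.53739369] grasp ahead [277.57153943 220.90678673]
```

View pics/w2.png

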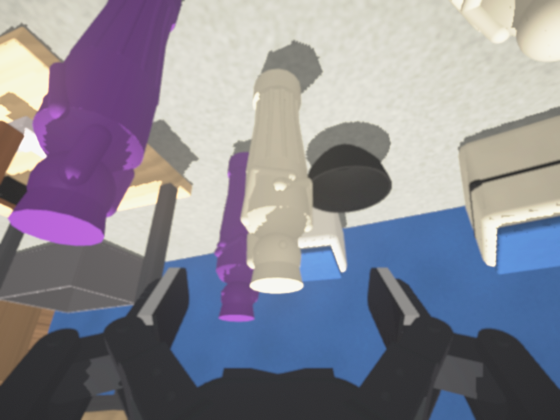

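The wrist view shows the white crown at (276,284) against a predicted (277,288), centred between the fingers, with purple2 passing on the left. I'll narrow the jaws slightly and close in.

Request:
apply_moves(
  rows=[
    [[0.001, 0, 0.05], [0, 0, 0]],
    [[0.002, 0, 0.1], [0, 0, 0]],
    [[0.004, -0.001, 0.15], [0, 0, 0]],
    [[0.006, -0.001, 0.2], [0, 0, 0]],
    [[0.008, -0.002, 0.25], [0, 0, 0]],
    [[0.009, -0.002, 0.3], [0, 0, 0]],
    [[0.01, -0.002, 0.35], [0, 0, 0]],
    [[0.011, -0.002, 0.39], [0, 0, 0]],
    [[0.011, -0.002, 0.39], [0, 0, 0]],
  ],
  jaw=0.7,
  newtons=25,
)

```text
clock: 11.12
tcp_pos: [0.6064, 0.0554, 0.1437]
orientation: [0.52, 2.361, -0.204]
contact_force: [-0.3, -0.4, 0.5]
grip_width: 0.0725
gripper_force: 0.0
```

Run:
```python
from kin import *
rec(); par,res=load()
P=np.array([.6165,.052,.136])
chain([(tcp_for(P,-25,42,.014),ori(-25,42)*F)])
d=grab_frame("wrist"); im=d["frame"][:,:,::-1].copy()
t=grab_frame("top"); s=grab_frame("scene")
print(proj(d,[.6165,.052,.195])[0],proj(d,P)[0])
cv2.imwrite("pics/w3.png",np.hstack([cv2.resize(im,(400,300)),cv2.resize(s["frame"][200:320,200:360,::-1],(400,300))]))
```

```text
11.125 [0.6064 0.0554 0.1437] [-0.03  0.46 -0.51  2.21  1.63  0.76 -0.72] [-0.3 -0.4  0.5] 0.0725
[-0.011, 0.005, -0.005] [-0.0, 0.001, 0.001] min rows 0.1 [-0.0, 0.46, -0.51, 2.23, 1.74, 0.7, -0.81] 0.000
[279.45252941 443.65883799] [279.53838887 290.69290723]
```

View pics/w3.png

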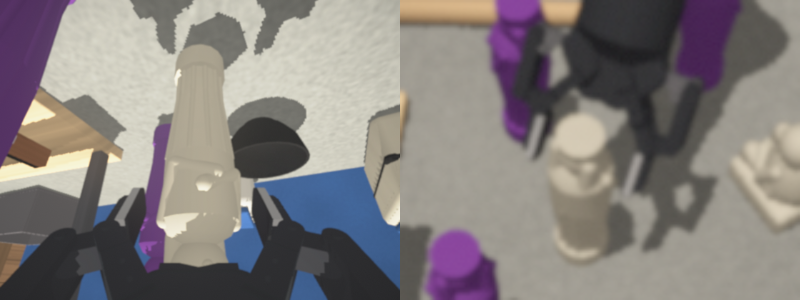

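The figure is centred between the pads and there is no contact. Closing gently.

Request:
apply_moves(
  rows=[
    [[0, 0, 0], [0, 0, 0]],
    [[0, 0, 0], [0, 0, 0]],
    [[0, 0, 0], [0, 0, 0]],
    [[0, 0, 0], [0, 0, 0]],
    [[0, 0, 0], [0, 0, 0]],
    [[0, 0, 0], [0, 0, 0]],
  ],
  jaw=-0.2,
  newtons=30,
)

```text
clock: 12.02
tcp_pos: [0.6067, 0.0559, 0.145]
orientation: [0.519, 2.358, -0.203]
contact_force: [-1.3, 0.3, 5.6]
grip_width: 0.0489
gripper_force: 31.7
```

Gripped at 49 mm opening. Now I'll plan the carry, holding the current orientation and turning only about the vertical.

```bash
cat >> kin.py <<'E'
STAND=np.array([.5785,-.2792,-.0947])
def st(x,y,z=0): a=STAND[2]; return np.array([STAND[0]+np.cos(a)*x-np.sin(a)*y,STAND[1]+np.sin(a)*x+np.cos(a)*y,z])
E
python3 - <<'E'
from kin import *
o=rec(); p0,R0=now(); P=np.array([.6165,.052,0]); v=p0-P
json.dump(dict(v=v.tolist(),R=R0.as_rotvec().tolist()),open("hold.json","w"))
par,res=load(); print("fit",np.abs(res[-17:-5]).max())
for fin in (-8,-15):
  def T(X,l,dy): Z=R.from_euler('z',np.radians(dy)); return (np.array([X[0],X[1],l])+Z.apply(v),Z*R0)
  W=[T(P,.11,0),T((.575,-.05),.11,-3),T((.51,-.15),.11,-5),T(st(-100,15)*0+st(-.1,.015),.11,fin),T(st(-.1,.015),.042,fin),T(st(-.03,.015),.042,fin),T(st(.03,.015),.042,fin),T(st(.03,.015),.018,fin)]
  chain(W)
E
```

```text
12.025 [0.6067 0.0559 0.145 ] [-0.03  0.46 -0.51  2.21  1.63  0.76 -0.72] [-1.3  0.3  5.6] 0.0489
fit 0.06604781077459437
[-0.296, -0.001, -0.326] [0.0, 0.0, 0.0] min rows 1.8 [0.07, 0.25, -0.57, 2.15, 1.33, 0.65, -0.37] 0.000
[-0.015, -0.438, 0.014] [0.011, 0.0, 0.012] min rows 1.8 [0.21, 0.15, -0.49, 2.27, 1.37, 0.49, -0.33] 0.000
[0.032, -0.474, -0.028] [0.007, 0.0, 0.008] min rows 1.9 [0.37, 0.03, -0.36, 2.39, 1.46, 0.29, -0.28] 0.000
[-0.078, -0.42, 0.072] [0.011, 0.0, 0.012] min rows 1.7 [1.25, 0.06, -0.97, 2.38, 1.58, 0.17, -0.21] 0.000
[0.183, 0.0, 0.201] [0.0, 0.0, 0.0] min rows 1.1 [1.43, 0.57, -1.41, 2.44, 1.91, 0.74, -0.42] 0.008
[-0.184, 0.129, 0.167] [0.0, 0.0, 0.0] min rows 1.1 [1.26, 0.64, -1.31, 2.31, 1.89, 0.79, -0.36] 0.000
[-0.158, 0.111, 0.143] [0.0, 0.0, 0.0] min rows 1.0 [1.15, 0.7, -1.25, 2.19, 1.85, 0.82, -0.29] 0.000
[0.064, 0.0, 0.071] [0.0, 0.0, 0.0] min rows 0.4 [1.12, 0.74, -1.22, 2.2, 1.93, 0.84, -0.35] 0.000
[-0.296, -0.001, -0.326] [0.0, 0.0, 0.0] min rows 1.8 [0.07, 0.25, -0.57, 2.15, 1.33, 0.65, -0.37] 0.000
[-0.015, -0.438, 0.014] [0.011, 0.0, 0.012] min rows 1.8 [0.21, 0.15, -0.49, 2.27, 1.37, 0.49, -0.33] 0.000
[0.032, -0.474, -0.028] [0.007, 0.0, 0.008] min rows 1.9 [0.37, 0.03, -0.36, 2.39, 1.46, 0.29, -0.28] 0.000
[-0.078, -0.415, 0.072] [0.037, 0.0, 0.041] min rows 1.7 [0.48, 0.05, -0.25, 2.37, 1.47, 0.26, -0.25] 0.000
[0.183, 0.0, 0.201] [0.0, 0.0, 0.0] min rows 1.1 [1.31, 0.49, -1.31, 2.44, 1.89, 0.77, -0.57] 0.000
[-0.171, 0.158, 0.155] [0.0, 0.0, 0.0] min rows 1.1 [1.16, 0.58, -1.22, 2.3, 1.84, 0.82, -0.48] 0.000
[-0.147, 0.136, 0.133] [0.0, 0.0, 0.0] min rows 1.0 [1.05, 0.65, -1.17, 2.17, 1.8, 0.86, -0.4] 0.000
[0.064, 0.0, 0.071] [0.0, 0.0, 0.0] min rows 0.4 [1.03, 0.69, -1.14, 2.18, 1.87, 0.88, -0.46] 0.000
```

Run:
```python
from kin import *
p0,R0=now(); H=json.load(open("hold.json")); v=np.array(H["v"]); P=(.6165,.052)
def T(X,l,dy): Z=R.from_euler('z',np.radians(dy)); return (np.array([X[0],X[1],l])+Z.apply(v),Z*R0)
for fin in (-8,-15):
  print(fin,st(-.025,.10),st(-.025,.015))
  W=[T(P,.10,0),T((.59,-.03),.10,fin/2),T(st(-.03,.17),.09,fin),T(st(-.03,.10),.07,fin),T(st(-.03,.015),.055,fin),T(st(0,.015),.042,fin),T(st(.03,.015),.042,fin),T(st(.03,.015),.019,fin)]
  q=chain(W)
  for p,r in W: print("tcp",p.round(3))
```

```text
-8 [ 0.56306787 -0.17728411  0.        ] [ 0.5550304  -0.26190325  0.        ]
[-0.269, -0.001, -0.296] [0.0, 0.0, 0.0] min rows 1.6 [0.06, 0.27, -0.56, 2.16, 1.37, 0.65, -0.41] 0.000
[-0.03, -0.339, 0.028] [0.015, 0.0, 0.016] min rows 1.4 [0.17, 0.2, -0.5, 2.24, 1.4, 0.56, -0.41] 0.000
[-0.017, -0.316, 0.07] [0.015, 0.0, 0.016] min rows 1.3 [0.26, 0.17, -0.43, 2.3, 1.49, 0.47, -0.46] 0.000
[-0.041, -0.248, 0.146] [0.0, 0.0, 0.0] min rows 1.2 [0.37, 0.2, -0.36, 2.32, 1.76, 0.37, -0.59] 0.000
[-0.075, -0.302, 0.15] [0.0, 0.0, 0.0] min rows 1.4 [0.57, 0.25, -0.36, 2.31, 2.11, 0.27, -0.76] 0.000
[-0.044, 0.055, 0.11] [0.0, 0.0, 0.0] min rows 0.5 [0.54, 0.32, -0.35, 2.26, 2.09, 0.3, -0.75] 0.000
[-0.079, 0.055, 0.071] [0.0, 0.0, 0.0] min rows 0.5 [0.48, 0.35, -0.31, 2.2, 1.99, 0.3, -0.66] 0.000
[0.062, 0.0, 0.068] [0.0, 0.0, 0.0] min rows 0.4 [0.53, 0.4, -0.37, 2.21, 2.12, 0.35, -0.77] 0.000
tcp [0.607 0.056 0.245]
tcp [ 0.581 -0.025  0.245]
tcp [ 0.556 -0.102  0.235]
tcp [ 0.549 -0.172  0.215]
tcp [ 0.541 -0.256  0.2  ]
tcp [ 0.571 -0.259  0.187]
tcp [ 0.601 -0.262  0.187]
tcp [ 0.601 -
[... 433 characters left out ...]
6] [0.0, 0.0, 0.0] min rows 1.2 [0.31, 0.22, -0.36, 2.3, 1.6, 0.47, -0.57] 0.000
[-0.102, -0.28, 0.174] [0.0, 0.0, 0.0] min rows 1.4 [0.46, 0.26, -0.3, 2.29, 1.86, 0.36, -0.67] 0.000
[-0.038, 0.068, 0.105] [0.0, 0.0, 0.0] min rows 0.5 [0.44, 0.33, -0.3, 2.24, 1.87, 0.38, -0.67] 0.000
[-0.073, 0.068, 0.066] [0.0, 0.0, 0.0] min rows 0.5 [0.41, 0.36, -0.29, 2.17, 1.78, 0.39, -0.59] 0.000
[0.062, 0.0, 0.068] [0.0, 0.0, 0.0] min rows 0.4 [0.43, 0.41, -0.31, 2.19, 1.91, 0.42, -0.72] 0.000
tcp [0.607 0.056 0.245]
tcp [ 0.581 -0.025  0.245]
tcp [ 0.556 -0.101  0.235]
tcp [ 0.55  -0.17   0.215]
tcp [ 0.542 -0.255  0.2  ]
tcp [ 0.571 -0.258  0.187]
tcp [ 0.601 -0.261  0.187]
tcp [ 0.601 -0.261  0.164]
```

Request:
apply_moves(
  rows=[
    [[-0.01, 0, -0.01], [0, 0, 0]],
    [[-0.034, 0, -0.037], [0, 0, 0]],
    [[-0.067, 0, -0.074], [0, 0, 0]],
    [[-0.101, 0, -0.111], [0, 0, 0]],
    [[-0.135, 0, -0.148], [0, 0, 0]],
    [[-0.168, 0, -0.185], [0, 0, 0]],
    [[-0.202, 0, -0.222], [0, 0, 0]],
    [[-0.235, 0, -0.259], [0, 0, 0]],
    [[-0.26, -0.001, -0.286], [0, 0, 0]],
    [[-0.269, -0.001, -0.296], [0, 0, 0]],
  ],
)

```text
clock: 13.28
tcp_pos: [0.6064, 0.0557, 0.245]
orientation: [0.519, 2.359, -0.202]
contact_force: [-0.1, -0.7, -3.2]
grip_width: 0.0491
gripper_force: 31.4
```

Run:
```python
from kin import *
o=rec(); print(o["gripper_force"],o["moment"])
s=grab_frame("scene"); w=grab_frame("wrist")
cv2.imwrite("pics/l1.png",np.hstack([cv2.resize(w["frame"][:,:,::-1],(400,300)),cv2.resize(s["frame"][170:320,180:380,::-1],(400,300))]))
p0,R0=now(); H=json.load(open("hold.json")); v=np.array(H["v"])
R1=R.from_rotvec(H["R"])
print("tilt vs hold",np.degrees((R1.inv()*R0).magnitude()))
def T(X,l,dy): Z=R.from_euler('z',np.radians(dy)); return (np.array([X[0],X[1],l])+Z.apply(v),Z*R1)
fin=-8
W=[T((.59,-.03),.10,-4),T(st(-.03,.17),.09,fin),T(st(-.03,.10),.07,fin),T(st(-.03,.015),.055,fin)]
chain(W)
```

```text
13.275 [0.6064 0.0557 0.245 ] [ 0.02  0.27 -0.54  2.14  1.3   0.73 -0.36] [-0.1 -0.7 -3.2] 0.0491
31.422310154357547 [ 0.49460616  1.03080321 -0.02443388]
tilt vs hold 0.0643730376803167
[-0.032, -0.338, 0.028] [0.015, -0.0, 0.016] min rows 1.4 [0.14, 0.19, -0.47, 2.24, 1.39, 0.55, -0.4] 0.000
[-0.017, -0.316, 0.07] [0.015, 0.0, 0.016] min rows 1.3 [0.23, 0.17, -0.4, 2.3, 1.49, 0.47, -0.45] 0.000
[-0.041, -0.248, 0.146] [0.0, 0.0, 0.0] min rows 1.2 [0.34, 0.2, -0.33, 2.33, 1.76, 0.36, -0.59] 0.000
[-0.075, -0.302, 0.15] [0.0, 0.0, 0.0] min rows 1.4 [0.55, 0.25, -0.33, 2.32, 2.12, 0.27, -0.78] 0.000
```

View pics/l1.png

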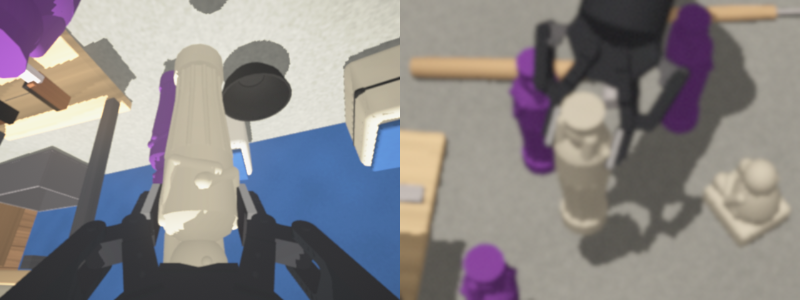

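The figure is lifted, held and upright, with -3.2 N of weight on the wrist. Now carrying it slowly around towards the stand.

Request:
apply_moves(
  rows=[
    [[-0.003, -0.03, 0.003], [0.001, 0, 0.001]],
    [[-0.007, -0.08, 0.007], [0.003, 0, 0.003]],
    [[-0.012, -0.13, 0.011], [0.005, 0, 0.006]],
    [[-0.017, -0.18, 0.015], [0.008, 0, 0.008]],
    [[-0.022, -0.23, 0.019], [0.01, 0, 0.011]],
    [[-0.027, -0.28, 0.024], [0.013, 0, 0.014]],
    [[-0.032, -0.32, 0.027], [0.015, 0, 0.016]],
    [[-0.032, -0.338, 0.028], [0.015, 0, 0.016]],
  ],
)

```text
clock: 14.38
tcp_pos: [0.5805, -0.0262, 0.2449]
orientation: [0.601, 2.343, -0.236]
contact_force: [0.3, 0.5, -2.7]
grip_width: 0.0488
gripper_force: 31.5
```

Request:
apply_moves(
  rows=[
    [[-0.002, -0.03, 0.007], [0.001, 0, 0.001]],
    [[-0.004, -0.08, 0.018], [0.004, 0, 0.004]],
    [[-0.007, -0.13, 0.029], [0.006, 0, 0.006]],
    [[-0.01, -0.18, 0.04], [0.009, 0, 0.009]],
    [[-0.013, -0.23, 0.051], [0.011, 0, 0.012]],
    [[-0.015, -0.28, 0.062], [0.014, 0, 0.015]],
    [[-0.017, -0.316, 0.07], [0.015, 0, 0.016]],
  ],
)

```text
clock: 15.25
tcp_pos: [0.5553, -0.1027, 0.2348]
orientation: [0.682, 2.325, -0.269]
contact_force: [-0.2, -0.7, -2.4]
grip_width: 0.0493
gripper_force: 31.5
```

Request:
apply_moves(
  rows=[
    [[-0.005, -0.03, 0.018], [0, 0, 0]],
    [[-0.012, -0.07, 0.041], [0, 0, 0]],
    [[-0.019, -0.115, 0.068], [0, 0, 0]],
    [[-0.026, -0.16, 0.094], [0, 0, 0]],
    [[-0.034, -0.205, 0.12], [0, 0, 0]],
    [[-0.04, -0.24, 0.141], [0, 0, 0]],
    [[-0.041, -0.248, 0.146], [0, 0, 0]],
  ],
)

```text
clock: 16.12
tcp_pos: [0.5487, -0.1725, 0.2147]
orientation: [0.683, 2.326, -0.269]
contact_force: [-0.3, 0.4, -2.8]
grip_width: 0.0491
gripper_force: 31.5
```

Run:
```python
from kin import *
o=rec(); print(o["gripper_force"])
p0,R0=now(); H=json.load(open("hold.json")); v=np.array(H["v"])
R1=R.from_rotvec(H["R"])
def T(X,l,dy): Z=R.from_euler('z',np.radians(dy)); return (np.array([X[0],X[1],l])+Z.apply(v),Z*R1)
fin=-8
print("vs plan",T(st(-.03,.10),.07,fin)[0]-p0)
# re-measure the stand: front corners & pads in the wrist+scene via predictions
w=grab_frame("wrist"); s=grab_frame("scene"); t=grab_frame("top")
pickle.dump((w,s,t),open("c.pkl","wb"))
for n,X in dict(bayL=st(.03,.065,.018),bayR=st(.03,-.035,.018),padRt=st(0,-.035,.046),railR=st(-.052,-.15,.026),grip=st(-.07,.085,.102),cornerFR=st(-.125,-.16,.018)).items(): print(n,"w",proj(w,X)[0].round(0),"s",proj(s,X)[0].round(0))
a=cv2.resize(w["frame"][:,:,::-1],(400,300)); b=cv2.resize(s["frame"][190:350,0:213,::-1],(400,300))
cv2.imwrite("pics/k1.png",np.hstack([a,b]))
W=[T(st(-.03,.06),.06,fin),T(st(-.03,.015),.055,fin),T(st(0,.015),.042,fin),T(st(.03,.015),.042,fin),T(st(.03,.015),.019,fin)]
chain(W)
```

```text
16.125 [ 0.5487 -0.1725  0.2147] [ 0.31  0.2  -0.34  2.31  1.6   0.44 -0.46] [-0.3  0.4 -2.8] 0.0491
31.483636491802827
vs plan [0.0002897  0.00091451 0.00038246]
bayL w [276. 113.] s [147. 294.]
bayR w [195. 145.] s [102. 290.]
padRt w [171. 149.] s [102. 272.]
railR w [ 55. 138.] s [ 64. 251.]
grip w [224.  90.] s [157. 235.]
cornerFR w [-31.  84.] s [ 71. 226.]
[-0.027, -0.144, 0.079] [-0.0, -0.0, 0.001] min rows 0.7 [0.44, 0.22, -0.33, 2.33, 1.94, 0.32, -0.69] 0.000
[-0.048, -0.16, 0.071] [0.0, 0.0, 0.0] min rows 0.7 [0.55, 0.25, -0.34, 2.32, 2.11, 0.27, -0.77] 0.000
[-0.044, 0.055, 0.11] [0.0, 0.0, 0.0] min rows 0.5 [0.53, 0.31, -0.34, 2.26, 2.09, 0.3, -0.76] 0.000
[-0.079, 0.055, 0.071] [0.0, 0.0, 0.0] min rows 0.5 [0.46, 0.35, -0.29, 2.2, 1.99, 0.29, -0.67] 0.000
[0.062, 0.0, 0.068] [0.0, 0.0, 0.0] min rows 0.4 [0.52, 0.4, -0.35, 2.22, 2.12, 0.34, -0.78] 0.000
```

View pics/k1.png

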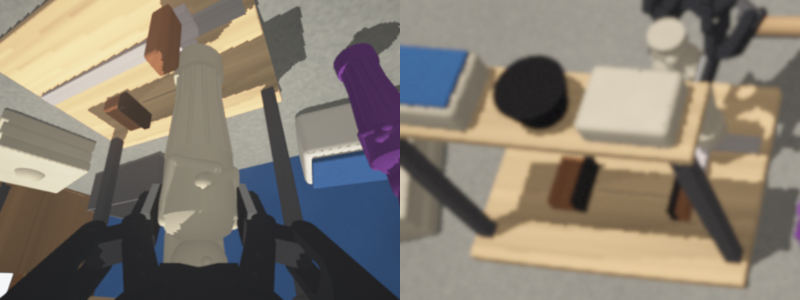

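The wrist view shows the stop's grip top near (228,98) and the fixed pad near (178,154) at full scale, both about where predicted. I'll continue over the board and forward.

Request:
apply_moves(
  rows=[
    [[-0.006, -0.03, 0.017], [0, 0, 0]],
    [[-0.014, -0.07, 0.04], [0, 0, 0]],
    [[-0.021, -0.11, 0.062], [0, 0, 0]],
    [[-0.027, -0.144, 0.079], [0, 0, 0]],
    [[-0.04, -0.18, 0.097], [0, 0, 0]],
    [[-0.052, -0.22, 0.115], [0, 0, 0]],
    [[-0.064, -0.26, 0.132], [0, 0, 0]],
    [[-0.075, -0.304, 0.15], [0, 0, 0]],
    [[-0.075, -0.304, 0.15], [0, 0, 0]],
  ],
)

```text
clock: 17.4
tcp_pos: [0.5402, -0.258, 0.2]
orientation: [0.684, 2.325, -0.27]
contact_force: [0.6, -0.6, -3.3]
grip_width: 0.0491
gripper_force: 31.5
```

Request:
apply_moves(
  rows=[
    [[-0.01, 0.013, 0.027], [0, 0, 0]],
    [[-0.022, 0.027, 0.055], [0, 0, 0]],
    [[-0.033, 0.041, 0.083], [0, 0, 0]],
    [[-0.044, 0.055, 0.11], [0, 0, 0]],
    [[-0.064, 0.069, 0.128], [0, 0, 0]],
    [[-0.084, 0.083, 0.146], [0, 0, 0]],
    [[-0.104, 0.097, 0.164], [0, 0, 0]],
    [[-0.123, 0.11, 0.181], [0, 0, 0]],
    [[-0.123, 0.11, 0.181], [0, 0, 0]],
  ],
)

```text
clock: 18.52
tcp_pos: [0.601, -0.2622, 0.1874]
orientation: [0.681, 2.325, -0.268]
contact_force: [-0.2, -0.4, -2.7]
grip_width: 0.0489
gripper_force: 31.6
```

Run:
```python
from kin import *
o=rec(); print(o["gripper_force"])
p0,R0=now(); H=json.load(open("hold.json")); v=np.array(H["v"])
R1=R.from_rotvec(H["R"])
def T(X,l,dy): Z=R.from_euler('z',np.radians(dy)); return (np.array([X[0],X[1],l])+Z.apply(v),Z*R1)
Tt=T(st(.03,.015),.042,-8); print("vs plan",Tt[0]-p0, np.degrees((R0.inv()*Tt[1]).as_rotvec()))
chain([T(st(.03,.015),.022,-8),T(st(.03,.015),.017,-8)])
```

```text
18.525 [ 0.601  -0.2622  0.1874] [ 0.42  0.35 -0.25  2.18  1.83  0.34 -0.51] [-0.2 -0.4 -2.7] 0.0489
31.5710304438835
vs plan [-0.00037354  0.00031246 -0.00031844] [-0.02409037 -0.01301842  0.17813431]
[0.056, 0.001, 0.059] [-0.0, -0.0, 0.001] min rows 0.3 [0.53, 0.39, -0.36, 2.21, 2.1, 0.34, -0.75] 0.000
[0.013, 0.0, 0.015] [0.0, 0.0, 0.0] min rows 0.1 [0.54, 0.4, -0.38, 2.21, 2.12, 0.35, -0.77] 0.000
```

Request:
apply_moves(
  rows=[
    [[0.011, 0, 0.012], [0, 0, 0]],
    [[0.022, 0, 0.024], [0, 0, 0]],
    [[0.034, 0, 0.036], [0, 0, 0]],
    [[0.045, 0, 0.047], [0, 0, 0]],
    [[0.054, 0, 0.057], [0, 0, 0]],
    [[0.056, 0.001, 0.059], [0, 0, 0]],
    [[0.059, 0.001, 0.062], [0, 0, 0]],
    [[0.062, 0.001, 0.065], [0, 0, 0]],
    [[0.062, 0.001, 0.065], [0, 0, 0]],
  ],
)

```text
clock: 19.65
tcp_pos: [0.5999, -0.2618, 0.1647]
orientation: [0.681, 2.326, -0.268]
contact_force: [0.2, -0.5, -2.5]
grip_width: 0.0491
gripper_force: 31.6
```

Request:
apply_moves(
  rows=[
    [[0.002, 0, 0.002], [0, 0, 0]],
    [[0.003, 0, 0.003], [0, 0, 0]],
    [[0.003, 0, 0.003], [0, 0, 0]],
  ],
)

```text
clock: 20.02
tcp_pos: [0.5999, -0.2617, 0.1636]
orientation: [0.681, 2.326, -0.268]
contact_force: [-0.5, 0.5, -2.3]
grip_width: 0.0492
gripper_force: 31.6
```

Request:
apply_moves(
  rows=[
    [[0.0015, 0, 0.0015], [0, 0, 0]],
    [[0.003, 0, 0.003], [0, 0, 0]],
    [[0.003, 0, 0.003], [0, 0, 0]],
  ],
)

```text
clock: 20.4
tcp_pos: [0.6002, -0.2619, 0.1631]
orientation: [0.681, 2.324, -0.269]
contact_force: [-0.5, -0.5, 1.1]
grip_width: 0.0491
gripper_force: 31.8
```

Request:
apply_moves(
  rows=[
    [[0.0015, 0, 0.0015], [0, 0, 0]],
    [[0.003, 0, 0.003], [0, 0, 0]],
    [[0.003, 0, 0.003], [0, 0, 0]],
  ],
)

```text
clock: 20.78
tcp_pos: [0.6008, -0.2623, 0.1631]
orientation: [0.68, 2.322, -0.27]
contact_force: [-1.9, 0.0, 7.4]
grip_width: 0.0488
gripper_force: 32.3
```

Contact with the board (7 N down). I'll ease the preload off and release.

Request:
apply_moves(
  rows=[
    [[-0.003, 0, -0.003], [0, 0, 0]],
    [[-0.003, 0, -0.003], [0, 0, 0]],
  ],
)

```text
clock: 21.02
tcp_pos: [0.6002, -0.2619, 0.1631]
orientation: [0.681, 2.325, -0.269]
contact_force: [-1.4, 1.4, 3.6]
grip_width: 0.0493
gripper_force: 32.0
```

Request:
apply_moves(
  rows=[
    [[0, 0, 0], [0, 0, 0]],
    [[0, 0, 0], [0, 0, 0]],
    [[0, 0, 0], [0, 0, 0]],
    [[0, 0, 0], [0, 0, 0]],
  ],
  jaw=0.6,
)

```text
clock: 21.52
tcp_pos: [0.5997, -0.2617, 0.1624]
orientation: [0.681, 2.326, -0.268]
contact_force: [-0.8, -0.1, -0.7]
grip_width: 0.068
gripper_force: 0.0
```

Run:
```python
from kin import *
o=rec(); print(o["gripper_force"])
w=grab_frame("wrist"); s=grab_frame("scene"); t=grab_frame("top"); pickle.dump((w,s,t),open("rel.pkl","wb"))
X=st(.03,.015,.018)
for z in (0,.126,.195): print(proj(w,X+[0,0,z])[0].round(0),proj(s,X+[0,0,z])[0].round(0),proj(t,X+[0,0,z])[0].round(0))
a=cv2.resize(w["frame"][:,:,::-1],(400,300)); b=cv2.resize(s["frame"][190:350,0:213,::-1],(400,300)); 
cv2.imwrite("pics/r1.png",np.hstack([a,b]))
# retreat plan: back along tool axis
chain([(o["tcp_pos"]-.1*now()[1].as_matrix()[:,2],now()[1]),(o["tcp_pos"]-.13*now()[1].as_matrix()[:,2]+[0,0,.1],now()[1])])
```

```text
21.525 [ 0.5997 -0.2617  0.1624] [ 0.46  0.4  -0.3   2.19  1.96  0.38 -0.64] [-0.8 -0.1 -0.7] 0.068
0.0
[280.  93.] [124. 292.] [431. 169.]
[279. 269.] [106. 265.] [444. 160.]
[278. 441.] [ 95. 248.] [453. 155.]
[0.001, -0.0, -0.4] [0.0, 0.0, 0.0] min rows 1.6 [0.44, 0.16, -0.27, 2.28, 1.65, 0.24, -0.36] 0.000
[-0.268, -0.002, -0.416] [0.0, 0.0, 0.0] min rows 2.0 [0.54, -0.05, -0.34, 2.16, 0.51, 0.36, 0.79] 0.000
```

View pics/r1.png

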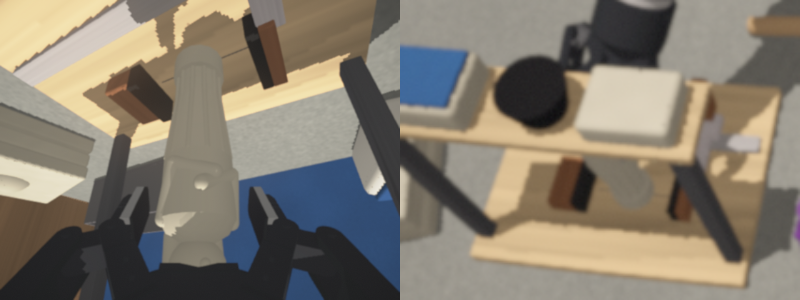

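The figure stands upright on the pencil line between the pads, and the fingers are clear. I'll withdraw along the tool axis, then go to the stop's grip.

Request:
apply_moves(
  rows=[
    [[0, 0, -0.03], [0, 0, 0]],
    [[0, 0, -0.07], [0, 0, 0]],
    [[0, 0, -0.12], [0, 0, 0]],
    [[0, 0, -0.18], [0, 0, 0]],
    [[0, 0, -0.24], [0, 0, 0]],
    [[0, 0, -0.3], [0, 0, 0]],
    [[0, 0, -0.36], [0, 0, 0]],
    [[0, 0, -0.4], [0, 0, 0]],
    [[0, 0, -0.4], [0, 0, 0]],
  ],
)

```text
clock: 22.8
tcp_pos: [0.5434, -0.2247, 0.2379]
orientation: [0.68, 2.324, -0.268]
contact_force: [-0.1, 0.8, -0.1]
grip_width: 0.0684
gripper_force: 0.0
```

Run:
```python
from kin import *
o=rec(); p0=o["tcp_pos"]
# grip location from wrist/top pictures: brown blob of the grip
t=grab_frame("top"); w=grab_frame("wrist"); pickle.dump((w,t),open("g.pkl","wb"))
hsv=cv2.cvtColor(t["frame"],cv2.COLOR_RGB2HSV)
d0=pickle.load(open("top0.pkl","rb"))
for d in (d0,t):
    hsv=cv2.cvtColor(d["frame"],cv2.COLOR_RGB2HSV); m=cv2.inRange(hsv,(0,90,40),(14,255,190)); m[:, :370]=0; m[:130]=0;m[240:]=0
    n,l,s,c=cv2.connectedComponentsWithStats(m); print([ (s[i].tolist()) for i in range(1,n) if s[i][4]>20])
for y in (.105,.095,.085,.075): print(y,"grip top corners",proj(d0,[st(-.082,y+.01,.102),st(-.058,y-.01,.102),st(-.082,y+.01,.045)]).round(1).tolist(),"pad",proj(d0,[st(0,y-.02,.046),st(.06,y-.02,.046)]).round(1).tolist())
G=st(-.07,.085,.082)
for th in (0,20):
    q=ori(-5.4,th)*F; tc=G-q.as_matrix()[:,2]*.006
    W=[(p0+[-.03,.05,.08],R.from_euler('z',.2)*now()[1]),(np.array([.50,-.18,.27]),q),(tc+[0,0,.1],q),(tc,q),(tc+st(0,-.054)-st(0,0),q)]
    print("th",th); chain(W)
```

```text
22.8 [ 0.5434 -0.2247  0.2379] [ 0.36  0.16 -0.24  2.28  1.53  0.33 -0.28] [-0.1  0.8 -0.1] 0.0684
[[402, 152, 8, 25, 140], [457, 158, 14, 25, 249], [399, 199, 13, 11, 116]]
[[402, 153, 8, 24, 141], [457, 158, 14, 25, 255], [398, 199, 15, 11, 121]]
0.105 grip top corners [[394.1, 207.5], [403.3, 197.8], [389.9, 209.4]] pad [[404.3, 176.8], [405.7, 152.5]]
0.095 grip top corners [[398.4, 207.8], [407.6, 198.2], [394.0, 209.8]] pad [[408.4, 177.1], [409.8, 152.8]]
0.085 grip top corners [[402.7, 208.2], [411.9, 198.5], [398.1, 210.1]] pad [[412.5, 177.4], [413.9, 153.2]]
0.075 grip top corners [[407.0, 208.5], [416.2, 198.9], [402.2, 210.4]] pad [[416.6, 177.8], [417.9, 153.5]]
th 0
[-0.062, 0.103, -0.381] [-0.043, -0.0, -0.047] min rows 1.6 [0.31, -0.06, -0.11, 2.27, 0.23, 0.2, 1.22] 0.000
[0.16, -0.038, 0.114] [-0.034, 0.233, -0.084] min rows 4.2 [0.32, 0.23, -0.08, 1.88, 0.02, 1.03, 1.72] 0.000
[-0.07, -0.025, 0.328] [0.0, 0.0, 0.0] min rows 1.3 [0.31, 0.35, -0.08, 1.92, 0.03, 0.87, 1.71] 0.000
[0.0, 0.0, 0.4] [0.0, 0.0, 0.0] min rows 1.6 [0.3, 0.49, -0.07, 1.99, 0.05, 0.66, 1.7] 0.000
[0.0, -0.216, 0.0] [0.0, 0.0, 0.0] min rows 0.9 [0.39, 0.51, -0.06, 1.96, 0.05, 0.68, 1.79] 0.000
th 20
[-0.062, 0.103, -0.381] [-0.043, -0.0, -0.047] min rows 1.6 [0.31, -0.06, -0.11, 2.27, 0.23, 0.2, 1.22] 0.000
[0.16, -0.038, 0.114] [-0.047, 0.122, -0.075] min rows 2.5 [0.32, 0.09, -0.01, 2.09, -0.18, 0.63, 1.93] 0.000
[0.055, -0.025, 0.331] [0.0, 0.0, 0.0] min rows 1.3 [0.34, 0.23, -0.04, 2.15, -0.23, 0.44, 2.0] 0.000
[0.137, 0.0, 0.376] [0.0, 0.0, 0.0] min rows 1.6 [0.42, 0.4, -0.13, 2.22, -0.29, 0.19, 2.08] 0.000
[0.0, -0.216, -0.0] [0.0, 0.0, 0.0] min rows 0.9 [0.57, 0.43, -0.18, 2.18, -0.29, 0.23, 2.18] 0.000
```

Run:
```python
from kin import *
G=st(-.07,.085,.082)
q=ori(-5.4,0)*F; tc=G-q.as_matrix()[:,2]*.006
chain([(np.array([.515,-.195,.28]),ori(-20,25)*F),(tc+[0,0,.12],q),(tc,q)])
```

```text
[0.004, 0.039, -0.236] [-0.04, 0.095, -0.058] min rows 2.0 [0.91, 0.1, -0.69, 2.11, 0.13, 0.53, 1.38] 0.000
[0.124, 0.029, 0.26] [-0.018, 0.138, -0.08] min rows 2.7 [0.78, 0.39, -0.67, 1.91, 0.3, 0.95, 1.46] 0.000
[0.0, 0.0, 0.48] [0.0, 0.0, 0.0] min rows 1.9 [0.68, 0.55, -0.57, 2.0, 0.44, 0.72, 1.34] 0.000
```

Request:
apply_moves(
  rows=[
    [[0.001, 0.01, -0.06], [-0.01, 0.024, -0.015]],
    [[0.002, 0.02, -0.12], [-0.02, 0.048, -0.03]],
    [[0.003, 0.03, -0.18], [-0.03, 0.072, -0.044]],
    [[0.004, 0.039, -0.236], [-0.04, 0.095, -0.058]],
    [[0.004, 0.039, -0.236], [-0.04, 0.095, -0.058]],
  ],
  jaw=1,
)

```text
clock: 23.52
tcp_pos: [0.5149, -0.207, 0.2721]
orientation: [0.528, 2.629, -0.169]
contact_force: [-0.6, -1.1, -0.3]
grip_width: 0.0855
gripper_force: 0.0
```

Request:
apply_moves(
  rows=[
    [[0.03, 0.007, 0.06], [-0.004, 0.033, -0.019]],
    [[0.06, 0.015, 0.13], [-0.009, 0.067, -0.04]],
    [[0.09, 0.022, 0.2], [-0.013, 0.1, -0.06]],
    [[0.124, 0.029, 0.26], [-0.018, 0.138, -0.08]],
    [[0.124, 0.029, 0.26], [-0.018, 0.138, -0.08]],
  ],
)

```text
clock: 24.15
tcp_pos: [0.5196, -0.2038, 0.1981]
orientation: [0.234, 3.109, -0.061]
contact_force: [-0.6, -0.1, -0.6]
grip_width: 0.0853
gripper_force: 0.0
```

Run:
```python
from kin import *
rec()
G=st(-.07,.085,.082); q=ori(-5.4,0)*F; tc=G-q.as_matrix()[:,2]*.006
w=grab_frame("wrist"); t=grab_frame("top")
f=st(.03,.015,.213); print("crown pred top",proj(t,f)[0]," wrist",proj(w,f)[0])
hsv=cv2.cvtColor(w["frame"],cv2.COLOR_RGB2HSV); m=cv2.inRange(hsv,(0,90,40),(14,255,190)); n,l,s,c=cv2.connectedComponentsWithStats(m)
print([s[i].tolist() for i in range(1,n) if s[i][4]>80]); print("pred grip top",proj(w,[st(-.082,.095,.102),st(-.058,.075,.102),st(-.082,.075,.102),st(-.058,.095,.102)]).round(0).tolist())
chain([(tc,q),(tc+st(0,-.054)-st(0,0),q)])
```

```text
24.15 [ 0.5196 -0.2038  0.1981] [ 0.6   0.37 -0.45  1.9   0.25  0.9   1.45] [-0.6 -0.1 -0.6] 0.0853
crown pred top [453.05999544 154.55075792]  wrist [179.28455564 479.47085447]
[[291, 176, 26, 49, 1113], [144, 252, 35, 31, 637], [294, 259, 14, 52, 620]]
pred grip top [[318.0, 195.0], [291.0, 227.0], [289.0, 196.0], [318.0, 226.0]]
[0.031, 0.078, 0.443] [-0.013, 0.009, -0.018] min rows 1.8 [0.57, 0.52, -0.42, 1.99, 0.32, 0.69, 1.45] 0.000
[0.0, -0.216, 0.0] [0.0, 0.0, 0.0] min rows 0.9 [0.66, 0.54, -0.42, 1.95, 0.32, 0.71, 1.54] 0.000
```

The grip is where predicted (wrist columns 291–317 against a predicted 289–318). Align, then descend and grip.

Request:
apply_moves(
  rows=[
    [[0.031, 0.078, 0.05], [-0.013, 0.009, -0.018]],
    [[0.031, 0.078, 0.1], [-0.013, 0.009, -0.018]],
    [[0.031, 0.078, 0.17], [-0.013, 0.009, -0.018]],
    [[0.031, 0.078, 0.24], [-0.013, 0.009, -0.018]],
    [[0.031, 0.078, 0.31], [-0.013, 0.009, -0.018]],
    [[0.031, 0.078, 0.38], [-0.013, 0.009, -0.018]],
    [[0.031, 0.078, 0.43], [-0.013, 0.009, -0.018]],
    [[0.031, 0.078, 0.443], [-0.013, 0.009, -0.018]],
    [[0.031, 0.078, 0.443], [-0.013, 0.009, -0.018]],
  ],
)

```text
clock: 25.38
tcp_pos: [0.517, -0.1879, 0.0885]
orientation: [-0.146, -3.138, -0.002]
contact_force: [0.1, -0.2, -0.1]
grip_width: 0.0851
gripper_force: 0.0
```

Request:
apply_moves(
  rows=[
    [[0, 0, 0], [0, 0, 0]],
    [[0, 0, 0], [0, 0, 0]],
    [[0, 0, 0], [0, 0, 0]],
    [[0, 0, 0], [0, 0, 0]],
    [[0, 0, 0], [0, 0, 0]],
    [[0, 0, 0], [0, 0, 0]],
    [[0, 0, 0], [0, 0, 0]],
  ],
  jaw=-0.8,
  newtons=30,
)

```text
clock: 26.25
tcp_pos: [0.517, -0.188, 0.0888]
orientation: [-0.146, -3.138, -0.001]
contact_force: [-1.3, 0.4, 5.3]
grip_width: 0.0196
gripper_force: 34.4
```

Run:
```python
from kin import *
o=rec(); p0,R0=now()
g=p0+R0.as_matrix()[:,2]*.006; a=STAND[2]; d=g[:2]-STAND[:2]; print("grip in stand",np.array([[np.cos(a),np.sin(a)],[-np.sin(a),np.cos(a)]])@d, g[2])
u=st(0,-1)-st(0,0); print("dir -y stand in tool (per 10mm, share)",R0.inv().apply(u)*.01/.25)
```

```text
26.25 [ 0.517  -0.188   0.0888] [ 0.57  0.53 -0.42  1.96  0.32  0.71  1.43] [-1.3  0.4  5.3] 0.0196
grip in stand [-0.06989962  0.08499857] 0.08276160749723703
dir -y stand in tool (per 10mm, share) [ 5.75448493e-05 -3.99999425e-02 -3.58958294e-05]
```

Gripped. Slide the stop in slowly.

Request:
apply_moves(
  rows=[
    [[0, -0.016, 0], [0, 0, 0]],
    [[0, -0.032, 0], [0, 0, 0]],
    [[0, -0.048, 0], [0, 0, 0]],
    [[0, -0.064, 0], [0, 0, 0]],
    [[0, -0.08, 0], [0, 0, 0]],
    [[0, -0.092, 0], [0, 0, 0]],
    [[0, -0.096, 0], [0, 0, 0]],
  ],
)

```text
clock: 27.12
tcp_pos: [0.5147, -0.2115, 0.0887]
orientation: [-0.146, -3.138, -0.002]
contact_force: [-2.7, 1.5, 6.6]
grip_width: 0.0199
gripper_force: 34.7
```

Request:
apply_moves(
  rows=[
    [[0, -0.006, 0], [0, 0, 0]],
    [[0, -0.012, 0], [0, 0, 0]],
    [[0, -0.018, 0], [0, 0, 0]],
    [[0, -0.024, 0], [0, 0, 0]],
    [[0, -0.03, 0], [0, 0, 0]],
    [[0, -0.036, 0], [0, 0, 0]],
    [[0, -0.042, 0], [0, 0, 0]],
    [[0, -0.048, 0], [0, 0, 0]],
    [[0, -0.048, 0], [0, 0, 0]],
  ],
)

```text
clock: 28.25
tcp_pos: [0.5135, -0.2229, 0.0887]
orientation: [-0.145, -3.137, -0.003]
contact_force: [-2.5, 2.9, 7.2]
grip_width: 0.0197
gripper_force: 34.8
```

```bash
cat > chk.py <<'E'
from kin import *
o=rec(); p0,R0=now()
g=p0+R0.as_matrix()[:,2]*.006; a=STAND[2]; d=g[:2]-STAND[:2]; print("grip in stand",np.array([[np.cos(a),np.sin(a)],[-np.sin(a),np.cos(a)]])@d)
# foot/robe of figure in the scene picture: pale pixels under the shelf
s=grab_frame("scene"); print("pred foot px at y=15,0,-12",proj(s,[st(.03,y,.03) for y in (.015,0,-.012)]).round(0).tolist())
A=s["frame"][270:302,85:165].astype(int); h=cv2.cvtColor(s["frame"],cv2.COLOR_RGB2HSV)
for r in (282,286,290): print(r,[f"{h[r,c,1]}/{h[r,c,2]}" for c in range(94,156,3)])
E
python3 chk.py
```

```text
28.25 [ 0.5135 -0.2229  0.0887] [ 0.62  0.54 -0.41  1.94  0.32  0.72  1.5 ] [-2.5  2.9  7.2] 0.0197
grip in stand [-0.0700399   0.04993453]
pred foot px at y=15,0,-12 [[123.0, 289.0], [116.0, 289.0], [111.0, 288.0]]
282 ['141/76', '19/27', '49/78', '46/121', '47/125', '48/123', '46/123', '46/122', '46/121', '45/119', '48/118', '52/123', '81/91', '57/36', '147/92', '145/95', '69/103', '43/107', '9/58', '9/58', '9/57']
286 ['114/49', '10/26', '20/26', '70/69', '59/125', '46/123', '48/121', '48/122', '47/120', '47/119', '45/119', '47/119', '44/58', '116/57', '150/95', '143/91', '129/95', '95/140', '73/101', '9/60', '13/59']
290 ['26/29', '26/29', '28/27', '96/112', '93/135', '57/125', '46/123', '46/122', '46/123', '46/121', '47/120', '50/113', '42/36', '140/80', '148/95', '141/87', '105/119', '96/144', '92/141', '50/81', '13/60']
```

Request:
apply_moves(
  rows=[
    [[0, -0.006, 0], [0, 0, 0]],
    [[0, -0.012, 0], [0, 0, 0]],
    [[0, -0.018, 0], [0, 0, 0]],
    [[0, -0.024, 0], [0, 0, 0]],
    [[0, -0.03, 0], [0, 0, 0]],
    [[0, -0.036, 0], [0, 0, 0]],
    [[0, -0.042, 0], [0, 0, 0]],
    [[0, -0.048, 0], [0, 0, 0]],
    [[0, -0.054, 0], [0, 0, 0]],
    [[0, -0.06, 0], [0, 0, 0]],
  ],
)

```text
clock: 29.55
tcp_pos: [0.5121, -0.2375, 0.0887]
orientation: [-0.145, -3.137, -0.003]
contact_force: [-2.5, 4.5, 7.7]
grip_width: 0.0198
gripper_force: 34.8
```

```bash
python3 chk.py
```

```text
29.55 [ 0.5121 -0.2375  0.0887] [ 0.65  0.55 -0.41  1.93  0.32  0.73  1.53] [-2.5  4.5  7.7] 0.0198
grip in stand [-0.07003843  0.03521773]
pred foot px at y=15,0,-12 [[123.0, 289.0], [116.0, 289.0], [111.0, 288.0]]
282 ['78/98', '46/121', '47/124', '46/121', '48/123', '48/122', '45/119', '47/119', '48/118', '52/123', '73/66', '95/51', '149/94', '147/90', '73/102', '70/128', '95/147', '90/142', '16/62', '4/57', '9/58']
286 ['99/49', '43/47', '47/108', '48/123', '46/121', '48/122', '47/120', '48/118', '47/119', '47/115', '40/32', '133/75', '146/96', '147/87', '116/108', '93/142', '94/141', '96/141', '75/99', '4/59', '9/57']
290 ['44/29', '20/26', '38/34', '50/112', '46/123', '46/122', '48/121', '46/122', '46/121', '45/90', '60/34', '139/90', '150/92', '145/86', '102/130', '96/144', '94/144', '95/143', '95/139', '51/80', '4/58']
```

Request:
apply_moves(
  rows=[
    [[0, -0.004, 0], [0, 0, 0]],
    [[0, -0.008, 0], [0, 0, 0]],
    [[0, -0.01, 0], [0, 0, 0]],
    [[0, -0.01, 0], [0, 0, 0]],
  ],
)

```text
clock: 30.1
tcp_pos: [0.5118, -0.2401, 0.0887]
orientation: [-0.145, -3.137, -0.003]
contact_force: [-3.1, 3.2, 7.9]
grip_width: 0.0196
gripper_force: 34.9
```

Request:
apply_moves(
  rows=[
    [[0, -0.002, 0], [0, 0, 0]],
    [[0, -0.004, 0], [0, 0, 0]],
    [[0, -0.004, 0], [0, 0, 0]],
  ],
)

```text
clock: 30.48
tcp_pos: [0.5117, -0.2411, 0.0888]
orientation: [-0.145, -3.137, -0.003]
contact_force: [-3.3, 3.3, 7.7]
grip_width: 0.0194
gripper_force: 34.9
```

Request:
apply_moves(
  rows=[
    [[0, -0.002, 0], [0, 0, 0]],
    [[0, -0.003, 0], [0, 0, 0]],
    [[0, -0.003, 0], [0, 0, 0]],
  ],
)

```text
clock: 30.85
tcp_pos: [0.5117, -0.2418, 0.0888]
orientation: [-0.145, -3.137, -0.003]
contact_force: [-2.2, 3.7, 7.8]
grip_width: 0.0197
gripper_force: 34.9
```

Request:
apply_moves(
  rows=[
    [[0, -0.002, 0], [0, 0, 0]],
    [[0, -0.003, 0], [0, 0, 0]],
    [[0, -0.003, 0], [0, 0, 0]],
  ],
)

```text
clock: 31.22
tcp_pos: [0.5116, -0.2425, 0.0887]
orientation: [-0.145, -3.137, -0.003]
contact_force: [-3.3, 4.2, 7.6]
grip_width: 0.0198
gripper_force: 34.9
```

Request:
apply_moves(
  rows=[
    [[0, -0.002, 0], [0, 0, 0]],
    [[0, -0.003, 0], [0, 0, 0]],
    [[0, -0.003, 0], [0, 0, 0]],
  ],
)

```text
clock: 31.6
tcp_pos: [0.5116, -0.2427, 0.0887]
orientation: [-0.145, -3.137, -0.004]
contact_force: [-2.8, 5.5, 9.1]
grip_width: 0.0197
gripper_force: 35.0
```

Request:
apply_moves(
  rows=[
    [[0, -0.002, 0], [0, 0, 0]],
    [[0, -0.003, 0], [0, 0, 0]],
    [[0, -0.003, 0], [0, 0, 0]],
  ],
)

```text
clock: 31.98
tcp_pos: [0.5116, -0.2428, 0.0887]
orientation: [-0.144, -3.137, -0.005]
contact_force: [-3.3, 7.1, 8.8]
grip_width: 0.0196
gripper_force: 35.3
```

```bash
python3 chk.py
```

```text
31.975 [ 0.5116 -0.2428  0.0887] [ 0.65  0.55 -0.41  1.92  0.31  0.73  1.54] [-3.3  7.1  8.8] 0.0196
grip in stand [-0.07008106  0.02994861]
pred foot px at y=15,0,-12 [[123.0, 289.0], [116.0, 289.0], [111.0, 288.0]]
282 ['54/119', '48/123', '46/121', '48/122', '44/121', '47/119', '47/120', '48/117', '48/121', '72/85', '92/39', '143/93', '144/92', '103/94', '67/125', '94/135', '90/184', '87/144', '8/61', '9/57', '9/56']
286 ['91/56', '49/94', '46/122', '48/121', '48/121', '47/120', '47/120', '47/120', '48/117', '48/48', '134/61', '142/95', '147/87', '129/97', '97/140', '96/141', '97/142', '95/140', '73/98', '4/58', '9/57']
290 ['55/28', '21/24', '48/96', '46/122', '48/123', '48/121', '48/122', '47/120', '48/107', '27/28', '151/83', '144/94', '138/85', '108/120', '96/144', '97/144', '96/144', '95/143', '94/139', '52/79', '9/59']
```

The stop is snug: the force is up to 7 N and the motion has ended. Release and lift away.

Request:
apply_moves(
  rows=[
    [[0, 0.001, 0], [0, 0, 0]],
    [[0, 0.001, 0], [0, 0, 0]],
    [[0, 0.001, 0], [0, 0, 0]],
    [[0, 0.001, 0], [0, 0, 0]],
    [[0, 0.001, 0], [0, 0, 0]],
  ],
  jaw=0.5,
)

```text
clock: 32.65
tcp_pos: [0.5115, -0.245, 0.0884]
orientation: [-0.146, -3.138, -0.002]
contact_force: [-0.4, 0.5, 0.2]
grip_width: 0.0642
gripper_force: 0.0
```

Request:
apply_moves(
  rows=[
    [[0, 0, -0.06], [0, 0, 0]],
    [[0, 0, -0.15], [0, 0, 0]],
    [[0, 0, -0.25], [0, 0, 0]],
    [[0, 0, -0.35], [0, 0, 0]],
    [[0, 0, -0.45], [0, 0, 0]],
    [[0, 0, -0.5], [0, 0, 0]],
    [[0, 0, -0.5], [0, 0, 0]],
  ],
)

```text
clock: 33.52
tcp_pos: [0.512, -0.2452, 0.2145]
orientation: [0.146, 3.137, 0.0]
contact_force: [-1.1, 0.1, 0.3]
grip_width: 0.0639
gripper_force: 0.0
```

```bash
python3 chk.py
python3 - <<'E'
from kin import *
w=grab_frame("wrist"); t=grab_frame("top")
h=cv2.cvtColor(t["frame"],cv2.COLOR_RGB2HSV); m=cv2.inRange(h,(0,90,40),(14,255,190)); m[:, :370]=0; m[:130]=0;m[240:]=0
n,l,s,c=cv2.connectedComponentsWithStats(m); print("top blobs",[s[i].tolist() for i in range(1,n) if s[i][4]>20])
for y in (.035,.031,.028): print(y,proj(t,[st(-.082,y+.01,.102),st(-.058,y-.01,.102)]).round(1).tolist(),"pad face",proj(t,[st(0,y-.02,.046)]).round(1).tolist())
h=cv2.cvtColor(w["frame"],cv2.COLOR_RGB2HSV); m=cv2.inRange(h,(0,90,40),(14,255,190))
n,l,s,c=cv2.connectedComponentsWithStats(m); print("wrist blobs",[s[i].tolist() for i in range(1,n) if s[i][4]>80])
for y in (.035,.031,.028): print(y,"grip",proj(w,[st(-.082,y+.01,.102),st(-.058,y-.01,.102)]).round(0).tolist())
print("figure axis y=-12",proj(w,[st(.03,-.012,z) for z in (.02,.126,.2)]).round(0).tolist())
for r in range(340,420,20): 
    row=(w["frame"][r].astype(int)); print(r,[tuple(row[c]) for c in range(180,300,12)])
E
```

```text
33.525 [ 0.512  -0.2452  0.2145] [ 0.71  0.39 -0.47  1.83  0.21  0.97  1.63] [-1.1  0.1  0.3] 0.0639
grip in stand [-0.06936007  0.02751699]
pred foot px at y=15,0,-12 [[123.0, 289.0], [116.0, 289.0], [111.0, 288.0]]
282 ['54/119', '48/122', '48/121', '48/123', '46/121', '47/119', '46/117', '48/116', '48/121', '66/85', '94/46', '143/98', '145/93', '100/92', '66/124', '96/133', '90/184', '88/142', '12/62', '4/58', '9/56']
286 ['106/53', '46/94', '46/121', '48/121', '46/122', '47/120', '48/118', '47/119', '48/117', '41/44', '125/59', '149/94', '144/87', '125/96', '95/139', '96/141', '95/140', '95/139', '74/97', '9/59', '9/55']
290 ['44/29', '26/29', '51/95', '47/120', '48/123', '47/120', '45/120', '48/118', '51/106', '23/33', '141/83', '147/92', '146/84', '108/118', '97/142', '96/143', '95/142', '96/143', '95/139', '51/80', '4/57']
top blobs [[424, 155, 9, 24, 152], [421, 204, 14, 9, 87]]
0.035 [[424.1, 209.8], [433.2, 200.2]] pad face [[432.8, 179.1]]
0.031 [[425.8, 210.0], [434.9, 200.3]] pad face [[434.4, 179.2]]
0.028 [[427.1, 210.1], [436.2, 200.4]] pad face [[435.7, 179.3]]
wrist
[... 1405 characters left out ...]
4(35), np.int64(35), np.int64(36)), (np.int64(34), np.int64(35), np.int64(35)), (np.int64(37), np.int64(36), np.int64(36)), (np.int64(37), np.int64(36), np.int64(36)), (np.int64(36), np.int64(36), np.int64(36)), (np.int64(36), np.int64(36), np.int64(36))]
400 [(np.int64(33), np.int64(33), np.int64(34)), (np.int64(34), np.int64(33), np.int64(35)), (np.int64(33), np.int64(33), np.int64(35)), (np.int64(33), np.int64(33), np.int64(35)), (np.int64(34), np.int64(33), np.int64(35)), (np.int64(33), np.int64(33), np.int64(35)), (np.int64(33), np.int64(33), np.int64(34)), (np.int64(33), np.int64(33), np.int64(35)), (np.int64(34), np.int64(34), np.int64(35)), (np.int64(33), np.int64(34), np.int64(35))]
```

The grip reads y = 31 mm, so the stop is at about 0.074. The figure's column, centred at about 228, matches an upright axis at y = -12 mm. The robot touches nothing, so I'm handing in.

```bash
python3 -c "
from bench import job
print(job.hand_in())"
```

```text
the job is handed in; nothing more can be done
None
```

I handed the job in at about 33.5 s of the 72 s limit, and no verdict came back. By my last camera checks, the figure stands upright on the pencil line with its foot snug between the pads (stop at about 0.074 m). The robot was clear of everything, and I saw no sign of other things on the bench being disturbed, though I did not re-measure them.

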